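# Set a flanged exhaust pipe in the tacking jig and hold it up on a wedge

### The arm

A 7-joint arm with a two-finger parallel gripper is mounted at the origin on the work surface. World frame = base frame: x ahead of the robot, y to its left, z up, the work surface at z = 0. Lengths are in m, angles in rad, forces in N, time in s.
With the tool pointing down it reaches from about 0.425 to 0.925 m from the base axis. Payload 6.8 kg.
Tool frame: the origin (TCP) lies midway between the tips of the shut fingers; the grasp point (between the pads) lies 19 mm behind it (bot.pinch_z is the distance from the TCP to the grasp point, in m); x points along the fingers, y is the direction in which the jaws open and shut, and the axes are right-handed (so a half turn about x gives the same grasp; the last joint's range is limited). The gripper opens to 85 mm and grips with 20 to 120 N. Pads are 22 mm wide; open, the fingers measure 114 mm over their backs; the gripper's body (76 mm by 85 mm) begins 54 mm behind the grasp point. The pads swing forward as they close: fully open they stand 13 mm farther back than shut.
Start: joints at [1.241, 0.477, 0.022, 1.555, -0.011, 1.109, -0.083], TCP at [0.148, -0.658, 0.231] pointing down, gripper open.
Joint ranges: [-2.96, 2.96], [-0.34, 2.1], [-1.41, 1.46], [0.24, 2.44], [-1.37, 4.51], [0.17, 1.92], [-2.96, 2.96]. Speed limits (rad/s): [2.39, 2.39, 3.14, 3.14, 3.14, 3.14, 3.14].

### API

Orientations are given as a unit quaternion [w, x, y, z].
In Python, from station import bot gives the robot as it stands. The module is installed in compiled form; this text tells all that it offers.
- The arm moves only by the tool step_arm, never from a script. Its argument "plan" is a list of rows, each a list of 6 numbers: the shift along the tool's x, y, z in units of 40 mm (1.0 is 40 mm), then the turn, a rotation vector about the tool's x, y, z in units of 360 degrees (1.0 is 360 degrees). In form: [[dx, dy, dz, ax, ay, az], ...]. A call has 1 to 8 rows; each row shifts and turns the commanded pose from where the row before left it, along the tool's axes as they then stand; what a row does not reach is not made up. A row lasts 1/8 s, in which the tool goes at most 62.5 mm and 10.7 degrees, less where a joint would pass 70% of its speed; a pose out of reach is approached as far as the arm can. A call with a number of a shift or a turn outside -1 to 1 is refused whole. A call with a gripper value outside its range is refused whole. "fingers" is the closure, from -1 (fully open) to 1 (shut), set as the call begins (left out, the last holds). The fingers move at their own pace and stop on an object; "force" is the grip in N (left out, the last holds). Time passes only in rows, so rows that do not move let the fingers close. It gives the time, the measured TCP pose, the force and the opening at its end, in the units of the state.
- bot.get_obs(): the state, without advancing time (a new reading comes with each control period).
- bot.read_camera(name): name is "scene" or "top" or "wrist"; returns (picture, depth): 384x512x3 uint8, red, green, blue; 384x512 float32, m along the optical axis (not along the pixel's ray), 0 where there is no reading.
- bot.camera_model(name): a dict with "mtx" (3x3 intrinsics, pixels), "k1" (the pictures are not rectified: a ray, as slopes to the right and down, at radius r is drawn at 1 + k1 r^2 times it, then the intrinsics apply), "origin" and "rotation" of the camera in the world; the wrist camera has in their place "T_tool_cam" (4x4, takes a point from camera to tool coordinates, whose origin is the TCP and whose axes are the tool frame's). Camera axes: x right, y up, looking along -z (the intrinsics and any distortion apply to the point x, -y, -z); pixel columns grow to the right and rows downward; lengths in m; the calibration is good to about 2 mm. A picture is of the moment at which its call begins: read the wrist's pose just before it. camera_model takes no time and is no camera call.
- bot.hand_in(): hands the job in, once; it reports no verdict.
The state is a dict: "t": time; "q": joint angles; "joint_vel": joint speeds; "joint_torque": joint torques, N m; "eef_pos": TCP position; "tool_rot": TCP orientation; "contact_force": force on the tool from outside, world axes, zero at the start; "torque": the same for the moment, N m; "gripper_width": opening from 0.0 (shut) to 1.0 (fully open).
Only numpy, scipy, OpenCV 4.12 (cv2) and the standard library are available. Lean on these libraries where they do the work, as an engineer would, in place of code of your own. Each camera call takes 0.05 s, during which the arm holds its last target.

### The job

Pick up the flanged exhaust pipe that stands on the bench and lay it down on its side in the jig, body in the V-block, flange in the slotted block and plain end toward the end stop, without letting it fall, and let go of it. Then take the steel wedge and, keeping it flat on the bench, push it thin end first through the slot under the flange until the flange just lifts clear of the slotted block, by about 3 mm. Finish while still gripping the wedge there, so the pipe can be tacked, and leave the other things on the bench where they are.

Things in the scene. Friction and masses are not known exactly. Their poses are not given: they have to be found in the camera images.
- pipe: Exhaust pipe stub, about 0.38 kg, 140 mm long: round pipe, 42 mm diameter, with a round flange (66 mm diameter, 12 mm thick) at one end; the plain end is closed flush by a black plug. Starts upright on its flange. Origin: centre of the flange's outer face; +z along the axis to the plain end. Its roll about z does not matter.
- pipe_flange (a point): On the pipe's axis, in the middle of the flange's thickness (6 mm from the outer face). With the pipe lying in the jig it is 45 mm above the bench; it rises as the wedge lifts the flange.
- pipe_end (a point): On the pipe's axis, centre of the plain (plugged) end face, 140 mm from the flange's outer face.
- jig: Jig fixed to the bench: end stop, V-block and slotted block in line between low rails (8 mm high, 38 to 54 mm off the centre line). Origin: on the bench under the stop's face (stop 60 mm wide, 40 high); +x from the stop along the centre line to the open side where the wedge enters, +z up. A pipe laid in it has its axis on that line, 45 mm up; against the stop its flange is at x = 128 to 140 mm.
- vblock: V-block of the jig: 30 mm long (x = 12 to 42 mm of the jig), 72 mm wide, 40 mm high, 90 degree V open to the top. Between the V-block and the slotted block a lying pipe is free at the sides for fingers. Origin: on the bench in its middle; axes as the jig.
- rest: Slotted block of the jig: 36 mm long (x = 116 to 152 mm of the jig), 92 mm wide, 27 mm high. 45 degree faces carry the flange, anywhere along the 36 mm; between them a slot 36 mm wide, open at both ends and down to the bench, for the wedge. The flange's lowest point then is 12 mm above the bench. Origin: on the bench in its middle; axes as the jig.
- wedge: Steel wedge, 0.4 kg, 28 mm wide, 136 mm long, flat on the bench: a grip block (36 mm long, 44 mm high) with a long taper. Origin: centre of the grip block's underside; +x to the thin end: 26 mm thick at x = 18 mm, 5 mm at x = 118 mm (4.8 mm of push per mm of lift); meets the flange at x = 85 mm, 12 mm thick. Push up to 10 N; it may first slide the pipe back to the stop.
- wedge_nose (a point): Middle of the wedge's thin end, at its underside, 118 mm from the wedge's origin.
- offcut: Bystander, loose, to be left where it is: short pipe offcut without flange, 42 mm diameter, 60 mm high, standing. Origin: centre of its underside.
- packing: Bystander, loose, to be left where it is: rectangular steel packing block 85 x 28 x 20 mm, long side along its x. Origin: centre of its underside.
- tape: Bystander, loose, to be left where it is: roll of masking tape, 72 mm diameter, 24 mm high, lying flat beside the jig. Origin: centre of its underside.
- wrench: Bystander, loose, to be left where it is: wrench, 150 mm, lying along its x on the far side of the jig. Origin: middle of its underside.
- tin: Bystander, loose, to be left where it is: small closed grease tin, 60 mm diameter, 85 mm high. Origin: centre of its underside.
- dish: Bystander, loose, to be left where it is: steel parts dish, 84 mm diameter, 30 mm high. Origin: centre of its underside.
Mind the look-alikes: they are no part of the job. What is shaped like the jig but black or blue is not meant.

How it is judged:
On the way, in this order (a step that is already met when the one before it is completed fails the run):
1. the pipe lies in the jig on V-block and slotted block, plain end toward the stop, let go (angle between the z axis of pipe and the x axis of jig, either way round below 0.12 rad and x of pipe_flange in the frame of jig between 0.118 and 0.15 m and x of pipe_end in the frame of jig below 0.03 m and z of pipe_end in the frame of jig between 0.04 and 0.05 m and contact force between pipe and the arm below 0.1 N and contact force between pipe and the fingers below 0.1 N and linear speed of pipe below 0.03 m/s and contact force between pipe and rest above 0.3 N and contact force between pipe and vblock above 0.2 N), for 0.2 s.
2. the wedge, gripped, has its thin end in the slot under the flange (x of wedge_nose in the frame of jig below 0.134 m and y of wedge_nose in the frame of jig between -0.02 and 0.02 m and height (world z) of wedge_nose below 0.01 m and contact force between the fingers and wedge above 0.5 N), for 0.1 s.
At the end, for the whole second after the job is handed in: Pipe at rest along the jig (0.12 rad), plain end in the V-block (40 to 50 mm high) within 30 mm of the stop; flange over the slotted block but off it, carried by the wedge, raised 1 to 7 mm (centre 46 to 52 mm high); robot off the pipe. Wedge still, flat on the bench (4 mm), gripped (angle between the z axis of pipe and the x axis of jig, either way round below 0.12 rad and x of pipe_flange in the frame of jig between 0.118 and 0.15 m and x of pipe_end in the frame of jig below 0.03 m and z of pipe_end in the frame of jig between 0.04 and 0.05 m and contact force between pipe and the arm below 0.1 N and contact force between pipe and the fingers below 0.1 N and linear speed of pipe below 0.03 m/s and contact force between pipe and rest below 0.2 N and contact force between pipe and wedge above 0.3 N and z of pipe_flange in the frame of jig between 0.046 and 0.052 m and contact force between the fingers and wedge above 1 N and height (world z) of wedge between -0.003 and 0.004 m and height (world z) of wedge_nose below 0.004 m and linear speed of wedge below 0.02 m/s); the arm keeps its last pose, push and grip.
It fails at once if the pipe is let fall or knocked (moves faster than 0.5 m/s while not held) (contact force between pipe and the fingers below 0.05 N and linear speed of pipe above 0.5 m/s).
It fails at once if a bystander is moved by more than 30 mm (distance of any of offcut, packing, tape, wrench, tin, dish from where it was at the start of the episode above 0.03 m).
It also fails if it takes over 64 s, if anything falls off the work surface, if the arm or the gripper's body presses on something with over 40 N, if the wrist force passes 120 N, or if a joint passes its speed limit or range.

## Working session

There is one attempt and no reset: what is moved stays moved. The work goes in short steps, Python scripts to look and compute and a tool call to move; the robot and the scene stay as the last step left them, time stands still between calls to the robot, and variables do not carry over. Pictures are saved under pics/ and viewed, and the job is handed in when it is done.

Besides the shell and the picture viewer there is one more tool, called by a JSON object that holds its "fn" and its "kwargs", one argument or row to a line. step_arm: Moves the arm, as the interface text tells. Shifts and turns lie within -1 to 1; 1 stands for 40 mm of shift or 360 degrees of turn. Its arguments: {"type":"object","properties":{"plan":{"type":"array"},"fingers":{"type":"number"},"force":{"type":"number"}},"required":["plan"]}

```bash
mkdir -p pics; ls; python3 - <<'E'
from station import bot
import cv2,numpy as np
o=bot.get_obs(); print({k:np.round(v,3) for k,v in o.items()}, bot.pinch_z)
for n in ("scene","top"):
    m=bot.camera_model(n); print(n,{k:np.round(v,4).tolist() for k,v in m.items()})
    p,d=bot.read_camera(n); cv2.imwrite(f"pics/{n}0.png",p[:,:,::-1]); np.savez(f"{n}0.npz",p=p,d=d)
print(bot.camera_model("wrist"))
E
```

```text
pics
{'t': np.float64(0.0), 'q': array([ 1.241,  0.478,  0.022,  1.556, -0.012,  1.109, -0.083]), 'joint_vel': array([-0.001, -0.   ,  0.002, -0.001, -0.001, -0.   ,  0.001]), 'joint_torque': array([-1.0000e-03, -5.9645e+01,  1.6080e+00, -2.8120e+01,  1.2000e-02,
        9.0000e-03, -0.0000e+00]), 'eef_pos': array([ 0.148, -0.658,  0.23 ]), 'tool_rot': array([-0.078, -0.703, -0.079,  0.703]), 'contact_force': array([-0.583,  0.398,  0.145]), 'torque': array([ 0.057, -0.044,  0.021]), 'gripper_width': np.float64(1.0)} 0.0187
scene {'mtx': [[416.5307, 0.0, 249.0712], [0.0, 416.5307, 192.1104], [0.0, 0.0, 1.0]], 'k1': -0.104, 'origin': [1.2869, 0.2345, 0.9056], 'rotation': [0.5434, 0.2217, 0.3165, 0.7452]}
top {'mtx': [[403.6398, 0.0, 253.7443], [0.0, 403.6398, 196.5889], [0.0, 0.0, 1.0]], 'k1': 0.0359, 'origin': [0.2695, -0.0175, 1.3356], 'rotation': [0.7259, 0.0721, -0.0703, -0.6803]}
{'mtx': array([[313.31477251,   0.        , 256.68113734],
       [  0.        , 313.31477251, 196.43160646],
       [  0.        ,   0.        ,   1.        ]]), 'k1': 0.012802341616104183, 'T_tool_cam': array([[-5.72735348e-04,  2.86731560e-01, -9.58010795e-01,
        -1.44524208e-01],
       [ 9.99999622e-01,  7.91261888e-04, -3.61014069e-04,
         6.63739696e-04],
       [ 6.54523303e-04, -9.58010640e-01, -2.86731905e-01,
        -7.36316401e-02],
       [ 0.00000000e+00,  0.00000000e+00,  0.00000000e+00,
         1.00000000e+00]])}
```

View pics/scene0.png

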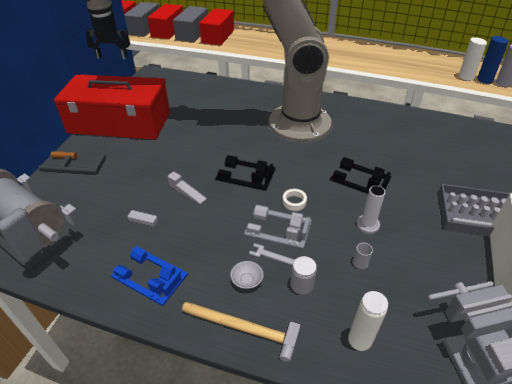

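View pics/top0.png

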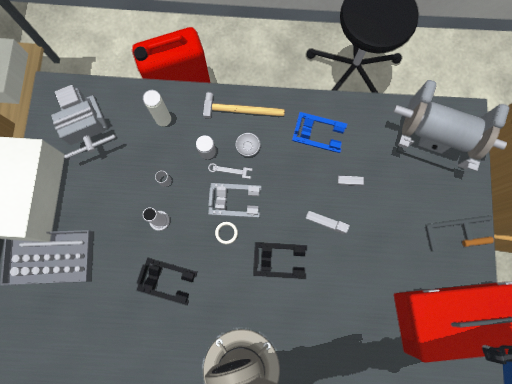

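```bash
cat > h.py <<'E'
import numpy as np,cv2
from scipy.spatial.transform import Rotation as R
from station import bot
def q2R(q): return R.from_quat([q[1],q[2],q[3],q[0]]).as_matrix()
def cam(n,obs=None):
    m=bot.camera_model(n)
    if n=="wrist":
        T=m["T_tool_cam"]; Rt=q2R(obs["tool_rot"]); return m["mtx"],m["k1"],obs["eef_pos"]+Rt@T[:3,3],Rt@T[:3,:3]
    r=np.array(m["rotation"]); return m["mtx"],m["k1"],np.array(m["origin"]),(q2R(r) if r.size==4 else r)
def rays(c,uv):
    K,k1,o,Rw=c; uv=np.atleast_2d(np.float64(uv))
    p=cv2.undistortPoints(uv.reshape(-1,1,2),K,np.array([k1,0,0,0,0.]))[:,0]
    return np.c_[p[:,0],-p[:,1],-np.ones(len(p))]@Rw.T
def onplane(c,uv,z):
    d=rays(c,uv); o=c[2]; t=(z-o[2])/d[:,2]; return o+d*t[:,None]
def pts(c,uv,depth):
    return c[2]+rays(c,uv)*np.asarray(depth)[:,None]
def proj(c,P):
    K,k1,o,Rw=c; P=(np.atleast_2d(P)-o)@Rw; x=P[:,0]/-P[:,2]; y=-P[:,1]/-P[:,2]; f=1+k1*(x*x+y*y)
    return np.c_[K[0,0]*x*f+K[0,2],K[1,1]*y*f+K[1,2]]
def cloud(c,d):
    v,u=np.mgrid[0:384,0:512]; return pts(c,np.c_[u.ravel(),v.ravel()],d.ravel()).reshape(384,512,3)
E
python3 - <<'E'
from h import *
for n,b in (("top",(130,120,230,300)),("scene",(150,140,270,400))):
    f=np.load(n+"0.npz");p=f["p"]
    y0,x0,y1,x1=b; s=p[y0:y1,x0:x1,::-1]
    k=min(800/s.shape[1],600/s.shape[0]); cv2.imwrite(f"pics/{n}0c.png",cv2.resize(s,None,fx=k,fy=k,interpolation=cv2.INTER_CUBIC))
c=cam("top");f=np.load("top0.npz");C=cloud(c,f["d"])
for nm,u,v in (("table",280,220),("pipe",150,214),("offcut",162,177),("jig stop",220,200),("jig2",245,190),("wedge",342,226),("packing",350,180),("tape",217,233),("tin",205,143),("dish",247,144),("black1",285,260),("bottle",152,98)):
    print(nm,np.round(C[v,u],3))
E
```

```text
table [ 0.469 -0.098 -0.002]
pipe [0.44  0.299 0.142]
offcut [0.59  0.31  0.002]
jig stop [0.519 0.105 0.024]
jig2 [ 0.564  0.026 -0.005]
wedge [ 0.456 -0.296  0.041]
packing [ 0.616 -0.324  0.02 ]
tape [0.409 0.106 0.023]
tin [0.694 0.164 0.078]
dish [0.726 0.03  0.003]
black1 [ 0.338 -0.121  0.001]
bottle [0.799 0.327 0.166]
```

View pics/top0c.png

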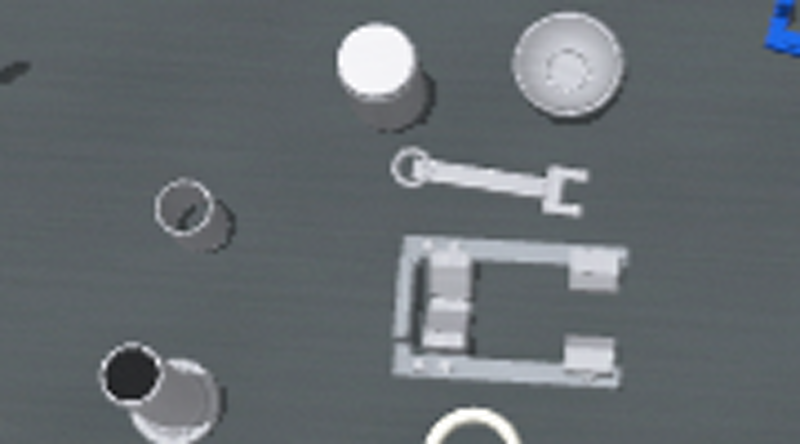

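View pics/scene0c.png

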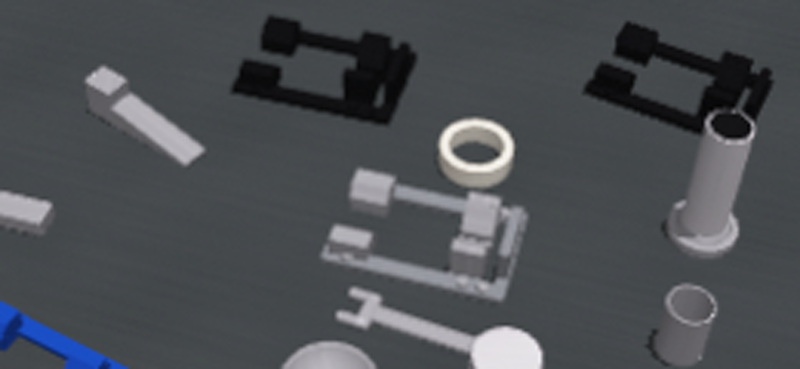

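```bash
python3 - <<'E'
from h import *
for n in ("top","scene"):
    c=cam(n);f=np.load(n+"0.npz");C=cloud(c,f["d"]);p=f["p"].astype(int)
    def sel(x0,x1,y0,y1,z0,z1,bright=90):
        return (C[...,0]>x0)&(C[...,0]<x1)&(C[...,1]>y0)&(C[...,1]<y1)&(C[...,2]>z0)&(C[...,2]<z1)&(p.min(-1)>bright)
    print(n,"tablez",np.median(C[sel(.3,.8,-.3,.3,-.03,.01,-1)][:,2]))
    for nm,b in (("jig high",(.45,.63,-.05,.17,.03,.055)),("jig mid",(.45,.63,-.05,.17,.015,.03)),("jig rails",(.45,.63,-.05,.17,.005,.012)),
      ("pipetop",(.38,.5,.22,.4,.13,.16,-1)),("flange",(.38,.5,.22,.4,.009,.016)),("wedge",(.42,.54,-.36,-.15,.004,.06)),("wblock",(.42,.54,-.36,-.15,.036,.06))):
        m=sel(*b); q=C[m]; vs=np.argwhere(m)
        if not len(q): print(nm,"none");continue
        (r,sz,a)=cv2.minAreaRect(np.float32(q[:,:2]*1000))
        print(nm,len(q),"mean",np.round(q.mean(0),4),"lo",np.round(q.min(0),3),"hi",np.round(q.max(0),3),"rect",np.round(r,1),np.round(sz,1),round(a,1),"px",vs.min(0)[::-1],vs.max(0)[::-1])
E
```

```text
top tablez 0.00020641624687200988
jig high 209 mean [0.5266 0.1058 0.0375] lo [ 0.484 -0.019  0.03 ] hi [0.572 0.142 0.048] rect [527.8  61.8] [ 87.5 160.8] 0.3 px [208 186] [258 212]
jig mid 253 mean [0.5259 0.0329 0.024 ] lo [ 0.476 -0.02   0.015] hi [0.577 0.14  0.03 ] rect [525.3  59.4] [160.2  99.5] 88.8 px [209 183] [258 214]
jig rails 509 mean [0.5438 0.0683 0.0083] lo [ 0.453 -0.044  0.005] hi [0.63  0.17  0.012] rect [546.3  61.3] [210.2 168.2] 84.8 px [201 169] [266 223]
pipetop 161 mean [0.4405 0.3008 0.1398] lo [0.42  0.282 0.13 ] hi [0.462 0.321 0.147] rect [440.8 301. ] [40.8 39.2] 49.6 px [143 207] [156 221]
flange 94 mean [0.4373 0.2929 0.0125] lo [0.408 0.271 0.009] hi [0.472 0.33  0.016] rect [437.5 296. ] [50.4 63.8] 59.3 px [150 211] [168 230]
wedge 452 mean [ 0.4715 -0.2555  0.0214] lo [ 0.424 -0.359  0.004] hi [ 0.538 -0.153  0.051] rect [ 480.5 -255.8] [206.2 113.7] 89.9 px [297 201] [359 237]
wblock 104 mean [ 0.454  -0.2945  0.0438] lo [ 0.437 -0.314  0.036] hi [ 0.471 -0.276  0.051] rect [ 454.8 -295.1] [36.1 29.2] 73.4 px [336 221] [348 232]
scene tablez -0
[... 363 characters left out ...]
.45  -0.024  0.005] hi [0.63  0.144 0.012] rect [540.3  60.2] [180.1 167.7] 0.4 px [245 207] [310 259]
pipetop 167 mean [0.4483 0.3035 0.138 ] lo [0.425 0.284 0.13 ] hi [0.467 0.323 0.143] rect [446.5 304.2] [41.8 37.8] 5.6 px [370 186] [384 198]
flange 132 mean [0.4555 0.3054 0.0122] lo [0.42  0.274 0.009] hi [0.477 0.335 0.016] rect [448.7 304.5] [61.1 56.9] 89.6 px [358 215] [379 232]
wedge 415 mean [ 0.4745 -0.2557  0.021 ] lo [ 0.441 -0.314  0.004] hi [ 0.509 -0.18   0.047] rect [ 474.2 -246.2] [136.8  32.9] 71.9 px [167 172] [205 203]
wblock 88 mean [ 0.4604 -0.2928  0.0416] lo [ 0.441 -0.314  0.036] hi [ 0.477 -0.274  0.047] rect [ 458.9 -294.1] [36.7 28.5] 70.2 px [167 172] [181 181]
```

```bash
cat >> h.py <<'E'
def st():
    o=bot.get_obs(); print("t",round(float(o["t"]),2),"p",np.round(o["eef_pos"],4),"w",round(float(o["gripper_width"]),3),"F",np.round(o["contact_force"],1),"q",np.round(o["q"],2)); return o
def go(P,Rt,o=None,P0=None,R0=None):
    o=o or bot.get_obs(); P0=o["eef_pos"] if P0 is None else P0; R0=q2R(o["tool_rot"]) if R0 is None else R0
    rv=R.from_matrix(R0.T@Rt).as_rotvec()
    print("shift units",np.round(R0.T@(np.array(P)-P0)/.04,3),"turn units",np.round(rv/2/np.pi,4),"deg",round(float(np.degrees(np.linalg.norm(rv))),1),"minrows",round(float(np.linalg.norm(rv)/np.radians(10.7)),1))
def frame(x,y):
    x=np.array(x,float);x/=np.linalg.norm(x);y=np.array(y,float);y-=x*(x@y);y/=np.linalg.norm(y);return np.c_[x,y,np.cross(x,y)]
def snap(n,tag,crop=None):
    o=bot.get_obs() ; c=cam(n,o); p,d=bot.read_camera(n)
    np.savez(f"{n}{tag}.npz",p=p,d=d,o=c[2],R=c[3]); cv2.imwrite(f"pics/{n}{tag}.png",cv2.resize(p[:,:,::-1],None,fx=1.5,fy=1.5,interpolation=cv2.INTER_CUBIC)); return c,p,d
E
python3 - <<'E'
from h import *
o=st();Rt=q2R(o["tool_rot"]);print(np.round(Rt,3))
a=np.radians(18)
for y in ([1,0,0],[-1,0,0]):
    go([.47,-.25,.25],frame([0,0,-1],y))
E
```

```text
t 0.1 p [ 0.1484 -0.6579  0.2304] w 0.999 F [ 0.8 -0.2  0.2] q [ 1.24  0.48  0.02  1.56 -0.01  1.11 -0.08]
[[-0.     0.22  -0.976]
 [ 0.002 -0.975 -0.22 ]
 [-1.    -0.002  0.   ]]
shift units [ -0.477  -8.181 -10.087] turn units [-2.147e-01 -2.000e-04  2.000e-04] deg 77.3 minrows 7.2
shift units [ -0.477  -8.181 -10.087] turn units [2.853e-01 2.000e-04 2.000e-04] deg 102.7 minrows 9.6
```

{"fn": "step_arm", "kwargs": {
  "plan": [
    [-0.05, -0.8, -1, 0, 0, 0],
    [-0.05, -0.8, -1, 0, 0, 0],
    [-0.05, -0.8, -1, 0, 0, 0],
    [-0.05, -0.8, -1, 0, 0, 0],
    [-0.05, -0.8, -1, 0, 0, 0],
    [-0.05, -0.8, -1, 0, 0, 0],
    [-0.05, -0.8, -1, 0, 0, 0],
    [-0.05, -0.8, -1, 0, 0, 0]
  ],
  "fingers": -1,
  "force": 40
}}

```text
t: 1.1
eef_pos: [0.4049, -0.3368, 0.2472]
tool_rot: [-0.078, -0.703, -0.078, 0.703]
contact_force: [1.4, -0.9, -0.1]
gripper_width: 0.997
```

{"fn": "step_arm", "kwargs": {
  "plan": [
    [-0.05, -0.8, -1, -0.027, 0, 0],
    [-0.05, -0.8, -1, -0.027, 0, 0],
    [0, 0, 0, -0.027, 0, 0],
    [0, 0, 0, -0.027, 0, 0],
    [0, 0, 0, -0.027, 0, 0],
    [0, 0, 0, -0.027, 0, 0],
    [0, 0, 0, -0.027, 0, 0],
    [0, 0, 0, -0.026, 0, 0]
  ]
}}

```text
t: 2.1
eef_pos: [0.4608, -0.2534, 0.2509]
tool_rot: [0.502, 0.498, 0.502, -0.498]
contact_force: [0.4, 0.1, 0.2]
gripper_width: 0.999
```

```bash
python3 - <<'E'
from h import *
o=st();print(np.round(q2R(o["tool_rot"]),3)); snap("wrist","1")
E
```

```text
t 2.1 p [ 0.4608 -0.2534  0.2509] w 0.999 F [0.4 0.1 0.2] q [ 0.74  0.24 -0.41  1.86  0.11  1.06  0.29]
[[-0.001  1.     0.007]
 [ 0.     0.007 -1.   ]
 [-1.    -0.001 -0.   ]]
```

View pics/wrist1.png

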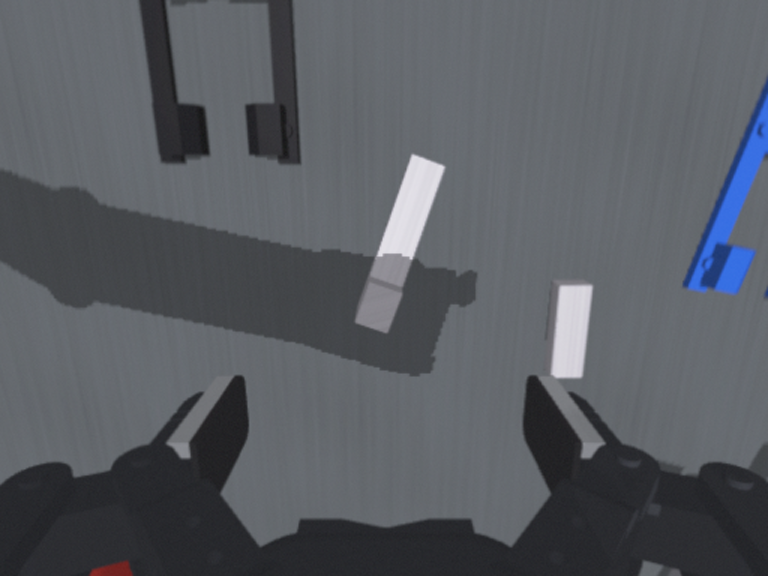

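```bash
python3 - <<'E'
from h import *
f=np.load("wrist1.npz");m=bot.camera_model("wrist");c=(m["mtx"],m["k1"],f["o"],f["R"])
def L(uv,z): return onplane(c,np.array(uv)/1.5,z)
n=L([(412,154),(445,166)],.005);b=L([(355,323),(387,333)],.044); b2=L([(372,277),(403,290)],.044)
for q in(n,b,b2): print(np.round(q,4),np.linalg.norm(q[0]-q[1]))
nm=n.mean(0)[:2];bm=b.mean(0)[:2];d=nm-bm;Ld=np.linalg.norm(d);d/=Ld;print("len",Ld,"dir",np.degrees(np.arctan2(d[0],d[1])),"origin",bm+18*d/1000, nm-.118*d)
C=cloud(c,f["d"]);v=f["p"].astype(int)
mk=(C[...,2]>.038)&(C[...,2]<.055)&(abs(C[...,0]-.455)<.04)&(abs(C[...,1]+.3)<.05);q=C[mk];print(cv2.minAreaRect(np.float32(q[:,:2]*1000)),q[:,2].mean())
t=(abs(C[...,2])<.01);print("table",np.median(C[t][:,2]))
E
```

```text
[[ 0.4824 -0.1811  0.005 ]
 [ 0.509  -0.1901  0.005 ]] 0.028124214994681235
[[ 0.4379 -0.31    0.044 ]
 [ 0.4634 -0.3183  0.044 ]] 0.026838068245960384
[[ 0.4515 -0.2721  0.044 ]
 [ 0.4756 -0.2824  0.044 ]] 0.026220061421603262
len 0.1361982131133815 dir 19.30631636803258 origin [ 0.45661766 -0.2971773 ] [ 0.45668319 -0.29699023]
((455.5746154785156, -296.3276672363281), (36.32993698120117, 28.192604064941406), 69.88001251220703) 0.045644606088313576
table 0.00197270546614553
```

{"fn": "step_arm", "kwargs": {
  "plan": [
    [-0.1, 0.2, -0.97, 0, 0, 0],
    [-0.1, 0.2, -0.97, 0, 0, 0],
    [-0.1, 0.2, -0.97, 0, 0, 0],
    [-0.1, 0.2, -0.97, 0, 0, 0],
    [-0.1, 0.2, -0.97, 0, 0, 0],
    [-0.1, 0.2, -0.97, 0, 0, 0],
    [-0.1, 0.2, -0.97, 0, 0, 0],
    [0, 0, 0, 0, 0, 0]
  ]
}}

```text
t: 3.15
eef_pos: [0.5168, 0.022, 0.2796]
tool_rot: [0.501, 0.499, 0.502, -0.498]
contact_force: [-0.3, -1.3, -0.0]
gripper_width: 0.999
```

```bash
python3 - <<'E'
from h import *
o=st();print(np.round(q2R(o["tool_rot"]),3)); snap("wrist","2")
E
```

```text
t 3.15 p [0.5168 0.022  0.2796] w 0.999 F [-0.3 -1.3 -0. ] q [ 0.35  0.22 -0.59  1.84  0.14  1.12 -0.28]
[[ 0.001  1.     0.006]
 [ 0.002  0.006 -1.   ]
 [-1.     0.001 -0.002]]
```

View pics/wrist2.png

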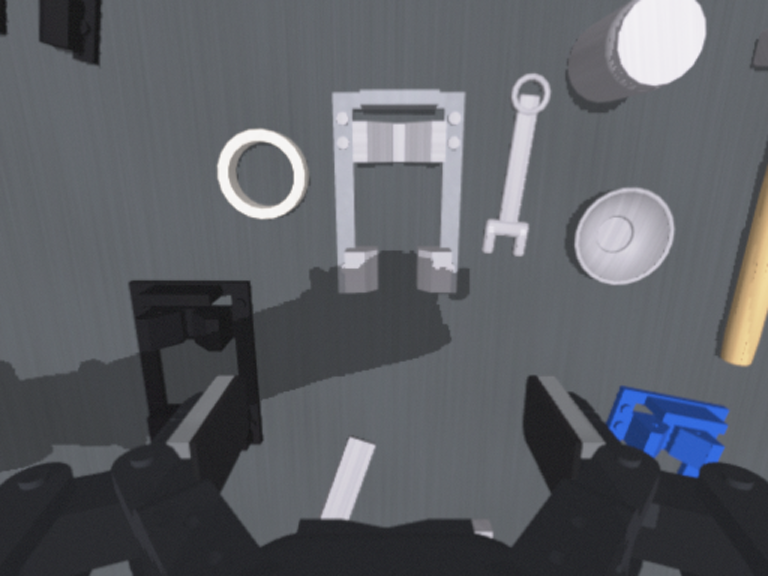

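```bash
python3 - <<'E'
from h import *
f=np.load("wrist2.npz");m=bot.camera_model("wrist");c=(m["mtx"],m["k1"],f["o"],f["R"])
p=f["p"]; cv2.imwrite("pics/w2c.png",cv2.resize(p[50:205,205:325,::-1],None,fx=3.8,fy=3.8,interpolation=cv2.INTER_CUBIC))
C=cloud(c,f["d"]);b=p.min(-1)>95
for nm,(y0,y1,z0,z1) in dict(V=(.085,.14,.025,.045),stop=(.12,.16,.036,.045),rest=(-.03,.03,.012,.032),rails=(-.03,.16,.004,.011)).items():
    k=(C[...,0]>.45)&(C[...,0]<.6)&(C[...,1]>y0)&(C[...,1]<y1)&(C[...,2]>z0)&(C[...,2]<z1)
    q=C[k];r=cv2.minAreaRect(np.float32(q[:,:2]*1000));print(nm,len(q),np.round(q.min(0),4),np.round(q.max(0),4),[np.round(x,1) for x in r])
t=(abs(C[...,2])<.01);print("table",np.median(C[t][:,2]))
E
```

```text
V 1851 [0.492  0.0894 0.025 ] [0.5637 0.1397 0.0446] [array([527.8, 114.5]), array([71.8, 50.1]), np.float64(0.2)]
stop 529 [0.4983 0.1307 0.0398] [0.5573 0.1406 0.0446] [array([527.8, 135.7]), array([59. ,  9.7]), np.float64(0.3)]
rest 1324 [ 0.4779 -0.0211  0.012 ] [0.579  0.0157 0.0315] [array([528.4,  -2.7]), array([101.1,  36.4]), np.float64(0.4)]
rails 2543 [ 0.45  -0.029  0.004] [0.6    0.1594 0.011 ] [array([524.4,  65.2]), array([189.2, 149.2]), np.float64(89.2)]
table 0.0019909998397877327
```

View pics/w2c.png

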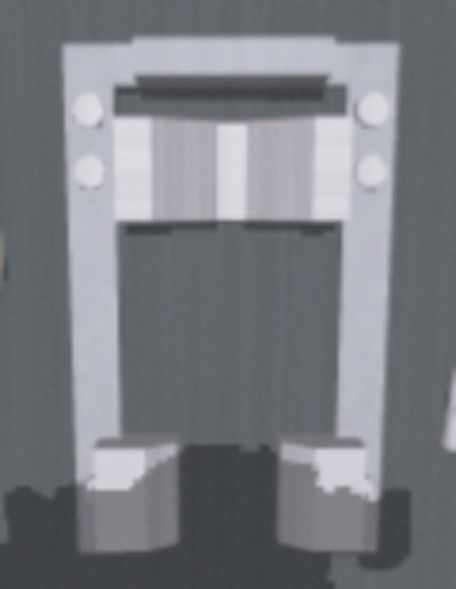

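{"fn": "step_arm", "kwargs": {
  "plan": [
    [0, -0.62, -0.97, 0, 0, 0],
    [0, -0.62, -0.97, 0, 0, 0],
    [0, -0.62, -0.97, 0, 0, 0],
    [0, 0, 0, 0, 0.026, 0],
    [0, 0, 0, 0, 0.026, 0],
    [0, 0, 0, 0, 0.026, 0],
    [0, 0, 0, 0, 0.026, 0],
    [0, 0, 0, 0, 0.026, 0]
  ]
}}

```text
t: 4.2
eef_pos: [0.4427, 0.1324, 0.2795]
tool_rot: [0.259, 0.659, 0.657, -0.259]
contact_force: [0.3, -0.3, -0.8]
gripper_width: 1.0
```

```bash
python3 - <<'E'
from h import *
o=st();print(np.round(q2R(o["tool_rot"]),3)); snap("wrist","3");snap("scene","3")
go([.443,.302-.06,.13],frame([0,np.cos(.436),-np.sin(.436)],[1,0,0]))
E
```

```text
t 4.2 p [0.4427 0.1324 0.2795] w 1.0 F [ 0.3 -0.3 -0.8] q [ 0.67  0.24 -0.64  2.09 -0.8   1.06  0.52]
[[ 0.003  1.    -0.002]
 [ 0.732 -0.004 -0.682]
 [-0.682  0.001 -0.732]]
shift units [4.549 0.032 0.766] turn units [-0.0016  0.0503 -0.0005] deg 18.1 minrows 1.7
```

View pics/wrist3.png

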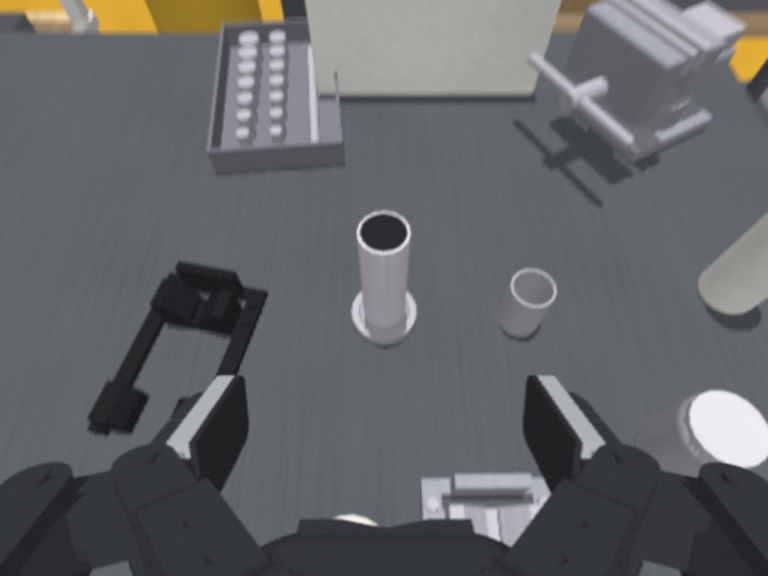

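View pics/scene3.png

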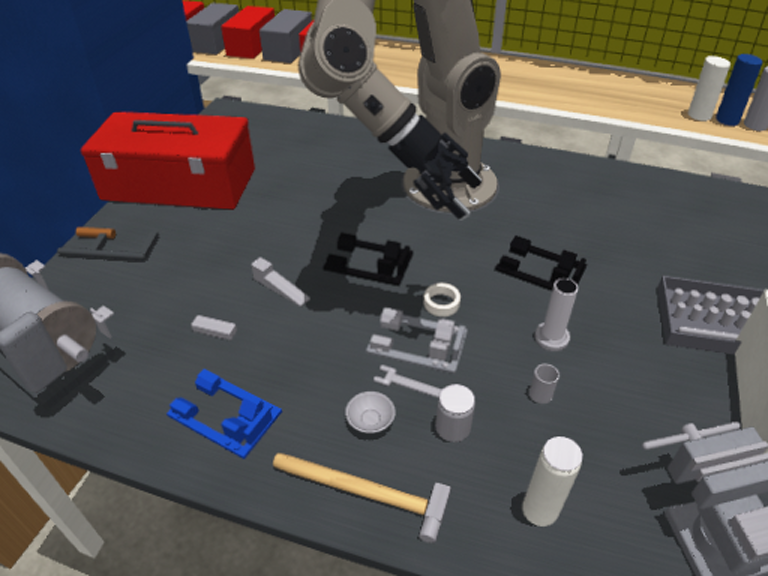

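```bash
python3 - <<'E'
from h import *
f=np.load("wrist3.npz");m=bot.camera_model("wrist");c=(m["mtx"],m["k1"],f["o"],f["R"])
C=cloud(c,f["d"]);p=f["p"]
dark=(p.max(-1)<60)&(C[...,2]>.12)&(abs(C[...,1]-.3)<.06)&(abs(C[...,0]-.44)<.05)
print("plug",dark.sum(),C[dark].mean(0))
top=(C[...,2]>.13)&(abs(C[...,1]-.3)<.06)&(abs(C[...,0]-.44)<.05);q=C[top];print("top",cv2.minEnclosingCircle(np.float32(q[:,:2]*1000)),q[:,2].mean())
# rays: rim ellipse from pixels
v,u=np.nonzero(top);h=cv2.convexHull(np.c_[u,v].astype(np.int32))[:,0];w=onplane(c,h,.14);print("ray rim",cv2.minEnclosingCircle(np.float32(w[:,:2]*1000)))
fl=(C[...,2]>.01)&(C[...,2]<.018)&(abs(C[...,1]-.3)<.06)&(abs(C[...,0]-.44)<.06);q=C[fl];print("fl",q.min(0),q.max(0),q[:,2].mean())
E
```

```text
plug 493 [0.4426913  0.30331729 0.14219415]
top ((441.7381286621094, 301.68365478515625), 21.593692779541016) 0.1408855087828027
ray rim ((441.8760986328125, 299.4244689941406), 24.549619674682617)
fl [0.41012267 0.26889511 0.01012057] [0.47403264 0.32309754 0.01796902] 0.01428098371564738
```

{"fn": "step_arm", "kwargs": {
  "plan": [
    [0, 0, 0, 0, 0.025, 0],
    [0, 0, 0, 0, 0.025, 0],
    [0.96, 0, 0.765, 0, 0, 0],
    [0.96, 0, 0.765, 0, 0, 0],
    [0.96, 0, 0.765, 0, 0, 0],
    [0.96, 0, 0.765, 0, 0, 0],
    [0, 0, 0, 0, 0, 0]
  ]
}}

```text
t: 5.18
eef_pos: [0.44, 0.2228, 0.1016]
tool_rot: [0.152, 0.688, 0.692, -0.156]
contact_force: [-0.0, -1.5, 1.3]
gripper_width: 1.0
```

```bash
python3 - <<'E'
from h import *
o=st();print(np.round(q2R(o["tool_rot"]),3)); snap("wrist","4")
go([.442,.320,.057],frame([0,np.cos(.436),-np.sin(.436)],[1,0,0]))
E
```

```text
t 5.17 p [0.44   0.2228 0.1016] w 1.0 F [-0.  -1.5  1.3] q [ 0.61  0.82 -0.7   2.2  -1.13  0.72  1.1 ]
[[-0.007  1.    -0.004]
 [ 0.905  0.005 -0.425]
 [-0.425 -0.006 -0.905]]
shift units [2.708 0.031 0.004] turn units [-0.0002  0.0005  0.0007] deg 0.3 minrows 0.0
```

View pics/wrist4.png

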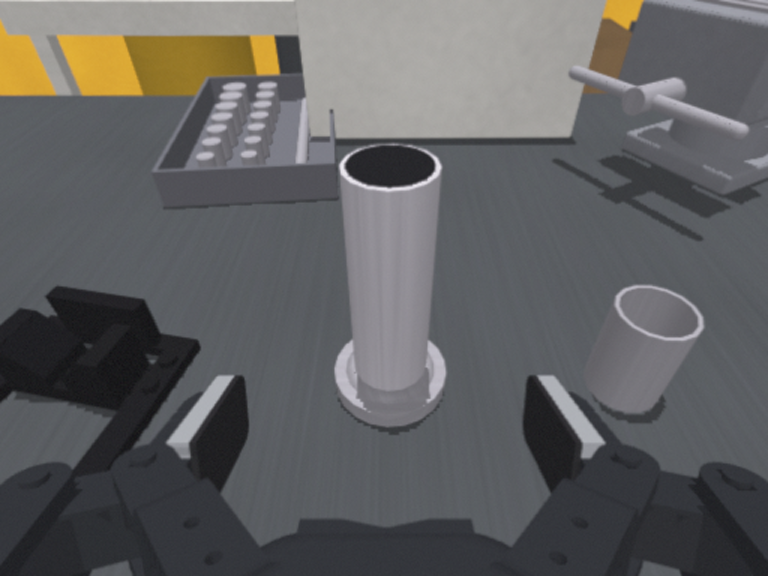

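{"fn": "step_arm", "kwargs": {
  "plan": [
    [0.6, 0.05, 0, 0, 0, 0],
    [0.6, 0, 0, 0, 0, 0],
    [0.6, 0, 0, 0, 0, 0],
    [0.5, 0, 0, 0, 0, 0],
    [0.4, 0, 0, 0, 0, 0],
    [0, 0, 0, 0, 0, 0]
  ]
}}

```text
t: 5.98
eef_pos: [0.445, 0.3189, 0.0588]
tool_rot: [0.155, 0.69, 0.69, -0.153]
contact_force: [-0.5, 0.2, 0.3]
gripper_width: 1.003
```

{"fn": "step_arm", "kwargs": {
  "plan": [
    [0, 0, 0, 0, 0, 0],
    [0, 0, 0, 0, 0, 0],
    [0, 0, 0, 0, 0, 0],
    [0, 0, 0, 0, 0, 0],
    [0, 0, 0, 0, 0, 0],
    [0, 0, 0, 0, 0, 0]
  ],
  "fingers": 1,
  "force": 60
}}

```text
t: 6.72
eef_pos: [0.4435, 0.3188, 0.0578]
tool_rot: [0.154, 0.69, 0.691, -0.154]
contact_force: [-2.3, -6.3, 7.7]
gripper_width: 0.472
```

```bash
python3 - <<'E'
from h import *
o=st();print(np.round(q2R(o["tool_rot"]),3)); snap("wrist","5")
E
```

```text
t 6.72 p [0.4435 0.3188 0.0578] w 0.472 F [-2.3 -6.3  7.7] q [ 0.52  1.01 -0.86  2.19 -1.32  0.45  1.27]
[[-0.002  1.     0.001]
 [ 0.905  0.002 -0.425]
 [-0.425  0.    -0.905]]
```

View pics/wrist5.png

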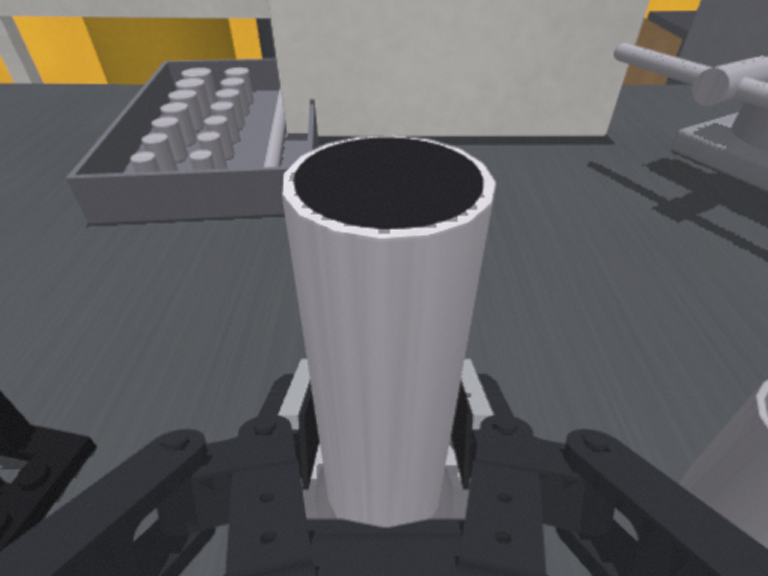

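{"fn": "step_arm", "kwargs": {
  "plan": [
    [-0.1, 0, -0.22, 0, 0, 0],
    [-0.25, 0, -0.54, 0, 0, 0],
    [-0.42, 0, -0.9, 0, 0, 0],
    [-0.42, 0, -0.9, 0, 0, 0],
    [-0.25, 0, -0.54, 0, 0, 0],
    [-0.1, 0, -0.22, 0, 0, 0],
    [0, 0, 0, 0, 0, 0]
  ]
}}

```text
t: 7.65
eef_pos: [0.4436, 0.3195, 0.2033]
tool_rot: [0.155, 0.689, 0.69, -0.154]
contact_force: [0.3, 0.1, -3.4]
gripper_width: 0.475
```

```bash
cat >> h.py <<'E'
def pipe_in_tool(tag):
    o=bot.get_obs();c,p,d=snap("wrist",tag);C=cloud(c,d);Rt=q2R(o["tool_rot"]);T=(C-o["eef_pos"])@Rt
    k=(p.max(-1)<60)&(np.abs(T[...,1])<.025)&(d>.02)&(d<.3)&(T[...,2]<-.04)
    q=C[k]; print("plug world",np.round(q.mean(0),4),"tool",np.round(T[k].mean(0),4),k.sum())
    u,s,vt=np.linalg.svd(q-q.mean(0),full_matrices=False);n=vt[2];print("plug normal",np.round(n,3),np.round(Rt.T@n,3))
E
python3 - <<'E'
from h import *
o=st();print(np.round(q2R(o["tool_rot"]),3)); pipe_in_tool("6")
E
```

```text
t 7.65 p [0.4436 0.3195 0.2033] w 0.475 F [ 0.3  0.1 -3.4] q [ 0.54  0.64 -0.9   2.2  -1.25  0.65  0.91]
[[-0.001  1.     0.001]
 [ 0.904  0.002 -0.427]
 [-0.427  0.001 -0.904]]
plug world [0.4449 0.3023 0.288 ] tool [-0.0518  0.0013 -0.0692] 6064
plug normal [-0.008 -0.007 -1.   ] [ 0.421 -0.009  0.907]
```

View pics/wrist6.png

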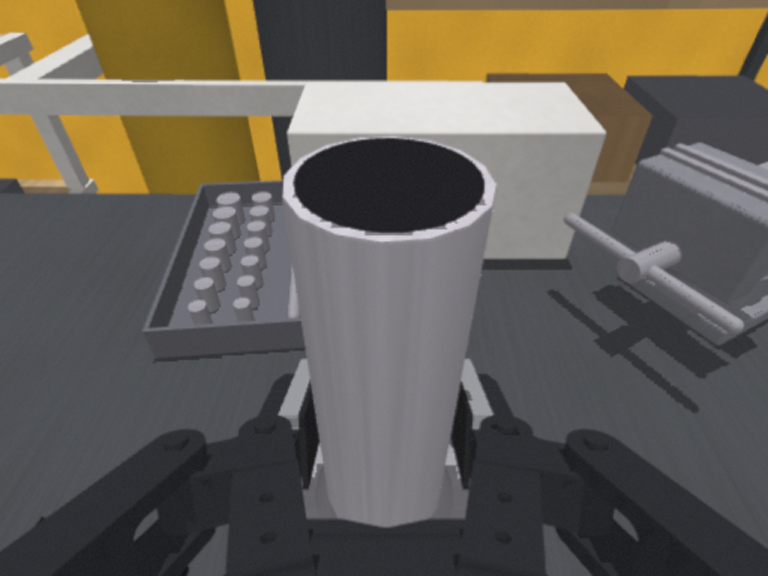

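{"fn": "step_arm", "kwargs": {
  "plan": [
    [0, 0, 0, 0, -0.01, 0],
    [0, 0, 0, 0, -0.02, 0],
    [0, 0, 0, 0, -0.022, 0],
    [0, 0, 0, 0, -0.022, 0],
    [0, 0, 0, 0, -0.022, 0],
    [0, 0, 0, 0, -0.022, 0],
    [0, 0, 0, 0, -0.022, 0],
    [0, 0, 0, 0, -0.022, 0]
  ]
}}

```text
t: 8.7
eef_pos: [0.4426, 0.3193, 0.202]
tool_rot: [0.473, 0.525, 0.527, -0.473]
contact_force: [-0.5, 0.3, -4.0]
gripper_width: 0.476
```

{"fn": "step_arm", "kwargs": {
  "plan": [
    [0, 0, 0, 0, -0.022, 0],
    [0, 0, 0, 0, -0.022, 0],
    [0, 0, 0, 0, -0.02, 0],
    [0, 0, 0, 0, -0.016, 0],
    [0, 0, 0, 0, -0.008, 0],
    [0, 0, 0, 0, 0, 0]
  ]
}}

```text
t: 9.45
eef_pos: [0.4421, 0.3206, 0.2009]
tool_rot: [0.598, 0.376, 0.38, -0.597]
contact_force: [0.7, 0.7, -3.6]
gripper_width: 0.473
```

```bash
python3 - <<'E'
from h import *
o=st();Rt=q2R(o["tool_rot"]);print(np.round(Rt,3)); pipe_in_tool("7");snap("scene","7")
go([.527,.0435,.13],frame([0,-.423,-.906],[1,0,0]))
E
```

```text
t 9.45 p [0.4421 0.3206 0.2009] w 0.473 F [ 0.7  0.7 -3.6] q [-0.73  0.49 -0.23  1.69  0.36  1.36 -1.1 ]
[[-0.002  1.     0.006]
 [-0.428  0.004 -0.904]
 [-0.904 -0.005  0.428]]
plug world [0.4432 0.403  0.2193] tool [-0.0519  0.0013 -0.0666] 6089
plug normal [ 0.005  1.    -0.004] [-0.424  0.01  -0.906]
shift units [4.574 2.086 5.475] turn units [0.0004 0.0006 0.0002] deg 0.3 minrows 0.0
```

View pics/scene7.png

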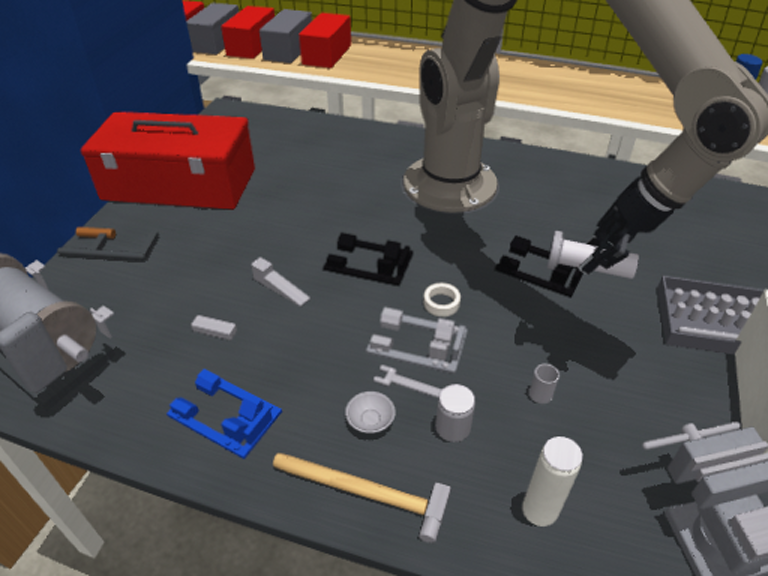

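{"fn": "step_arm", "kwargs": {
  "plan": [
    [0.4, 0.18, 0.48, 0, 0, 0],
    [0.65, 0.3, 0.78, 0, 0, 0],
    [0.65, 0.3, 0.78, 0, 0, 0],
    [0.65, 0.3, 0.78, 0, 0, 0],
    [0.65, 0.3, 0.78, 0, 0, 0],
    [0.65, 0.3, 0.78, 0, 0, 0],
    [0.65, 0.3, 0.78, 0, 0, 0],
    [0.27, 0.11, 0.31, 0, 0, 0]
  ]
}}

```text
t: 10.55
eef_pos: [0.5271, 0.0389, 0.1311]
tool_rot: [-0.596, -0.379, -0.378, 0.599]
contact_force: [-0.1, -0.5, -3.5]
gripper_width: 0.477
```

{"fn": "step_arm", "kwargs": {
  "plan": [
    [0, 0, 0, 0, 0, 0],
    [0, 0, 0, 0, 0, 0]
  ]
}}

```text
t: 10.8
eef_pos: [0.5277, 0.0457, 0.1315]
tool_rot: [0.598, 0.379, 0.38, -0.596]
contact_force: [0.8, 0.5, -3.1]
gripper_width: 0.473
```

```bash
python3 - <<'E'
from h import *
o=st();Rt=q2R(o["tool_rot"]);print(np.round(Rt,3)); pipe_in_tool("8")
go([.527,.0435,.040],frame([0,-.423,-.906],[1,0,0]))
go([.527,.0435,.028],frame([0,-.423,-.906],[1,0,0]))
f=np.load("wrist8.npz");m=bot.camera_model("wrist");c=(m["mtx"],m["k1"],f["o"],f["R"])
C=cloud(c,f["d"]);k=(C[...,2]>.035)&(C[...,2]<.05)&(C[...,1]>.12)&(C[...,1]<.15)&(abs(C[...,0]-.528)<.04);q=C[k];print("stop",k.sum(),q.min(0),q.max(0))
E
```

```text
t 10.8 p [0.5277 0.0457 0.1315] w 0.473 F [ 0.8  0.5 -3.1] q [-0.38  0.45 -0.09  1.94  0.51  1.02 -0.79]
[[ 0.002  1.     0.003]
 [-0.424  0.003 -0.905]
 [-0.905  0.     0.424]]
plug world [0.5287 0.1281 0.1503] tool [-0.052   0.0013 -0.0666] 6137
plug normal [ 0.006  1.    -0.001] [-0.423  0.01  -0.906]
shift units [ 2.1   -0.021 -0.913] turn units [ 0.0006  0.0002 -0.0004] deg 0.3 minrows 0.0
shift units [ 2.371 -0.021 -1.041] turn units [ 0.0006  0.0002 -0.0004] deg 0.3 minrows 0.0
stop 1924 [0.49764984 0.12000131 0.03513107] [0.56006689 0.13921052 0.04465561]
```

View pics/wrist8.png

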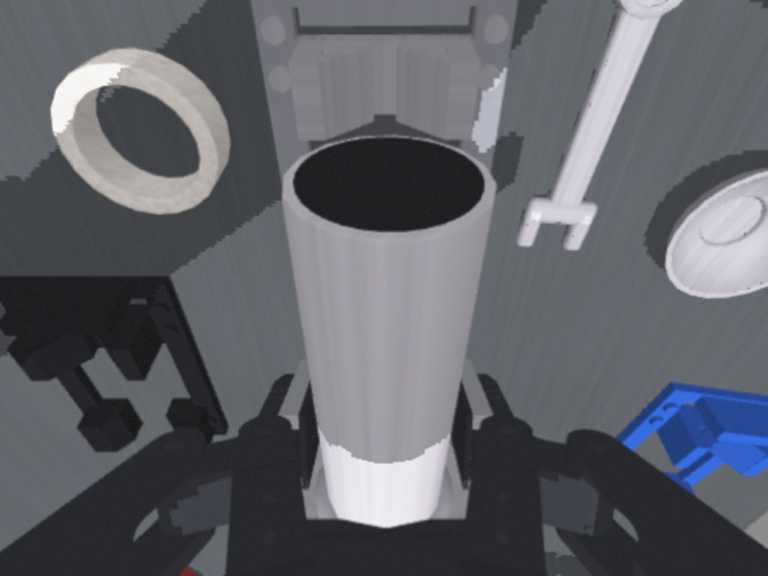

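{"fn": "step_arm", "kwargs": {
  "plan": [
    [0.4, 0, -0.17, 0, 0, 0],
    [0.45, 0, -0.19, 0, 0, 0],
    [0.45, 0, -0.19, 0, 0, 0],
    [0.45, 0, -0.19, 0, 0, 0],
    [0.3, 0, -0.13, 0, 0, 0],
    [0.18, 0, -0.08, 0, 0, 0],
    [0, 0, 0, 0, 0, 0],
    [0, 0, 0, 0, 0, 0]
  ]
}}

```text
t: 11.85
eef_pos: [0.5282, 0.0408, 0.0349]
tool_rot: [0.598, 0.379, 0.379, -0.596]
contact_force: [-0.0, 0.7, -2.9]
gripper_width: 0.475
```

```bash
python3 - <<'E'
from h import *
o=st();Rt=q2R(o["tool_rot"]);print(np.round(Rt,3)); pipe_in_tool("9");snap("scene","9")
E
```

```text
t 11.85 p [0.5282 0.0408 0.0349] w 0.475 F [-0.   0.7 -2.9] q [-0.39  0.6  -0.06  1.99  0.59  0.85 -0.91]
[[ 0.002  1.     0.001]
 [-0.426  0.002 -0.905]
 [-0.905  0.001  0.426]]
plug world [0.5293 0.1231 0.0536] tool [-0.0519  0.0013 -0.0666] 6149
plug normal [ 0.008  1.    -0.002] [-0.424  0.01  -0.906]
```

View pics/wrist9.png

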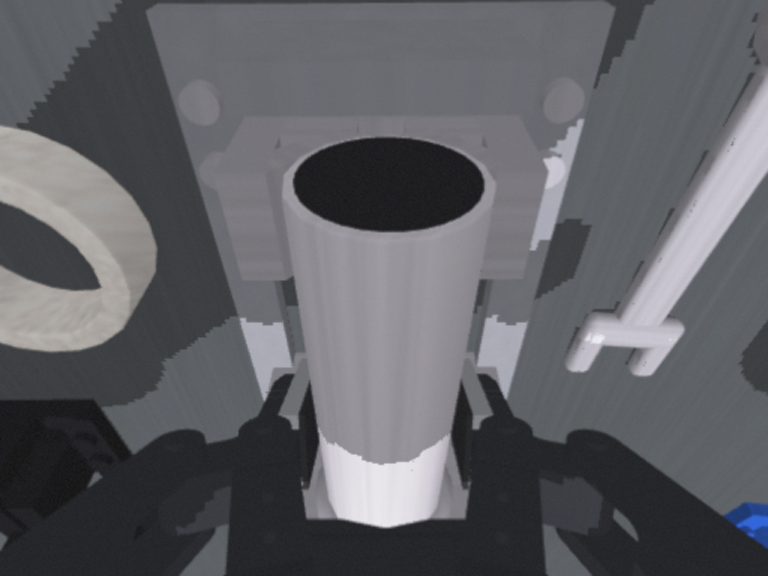

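{"fn": "step_arm", "kwargs": {
  "plan": [
    [0.06, 0, -0.027, 0, 0, 0],
    [0.04, 0, -0.02, 0, 0, 0],
    [0.023, 0, -0.011, 0, 0, 0],
    [0, 0, 0, 0, 0, 0]
  ]
}}

```text
t: 12.45
eef_pos: [0.5283, 0.0405, 0.0312]
tool_rot: [0.598, 0.378, 0.378, -0.596]
contact_force: [-6.3, 0.6, 17.8]
gripper_width: 0.474
```

{"fn": "step_arm", "kwargs": {
  "plan": [
    [0.023, 0, -0.011, 0, 0, 0],
    [0, 0, 0, 0, 0, 0]
  ]
}}

```text
t: 12.7
eef_pos: [0.5283, 0.0405, 0.0311]
tool_rot: [0.599, 0.378, 0.378, -0.597]
contact_force: [-8.2, 3.1, 27.5]
gripper_width: 0.473
```

{"fn": "step_arm", "kwargs": {
  "plan": [
    [0.023, 0, -0.011, 0, 0, 0],
    [0, 0, 0, 0, 0, 0]
  ]
}}

```text
t: 12.95
eef_pos: [0.5283, 0.0405, 0.031]
tool_rot: [0.599, 0.378, 0.378, -0.597]
contact_force: [-10.7, 3.9, 35.7]
gripper_width: 0.473
```

{"fn": "step_arm", "kwargs": {
  "plan": [
    [-0.07, 0, 0.033, 0, 0, 0],
    [0, 0, 0, 0, 0, 0]
  ]
}}

```text
t: 13.2
eef_pos: [0.5282, 0.0405, 0.0313]
tool_rot: [0.598, 0.378, 0.379, -0.596]
contact_force: [-3.2, 1.1, 12.0]
gripper_width: 0.478
```

```bash
python3 - <<'E'
from h import *
o=st();pipe_in_tool("10");c,p,d=snap("scene","10")
cv2.imwrite("pics/s10c.png",cv2.resize(p[185:265,230:330,::-1],None,fx=7,fy=7,interpolation=cv2.INTER_CUBIC))
E
```

```text
t 13.2 p [0.5282 0.0405 0.0313] w 0.478 F [-3.2  1.1 12. ] q [-0.39  0.61 -0.06  1.99  0.59  0.84 -0.91]
plug world [0.529  0.1229 0.0506] tool [-0.0526  0.001  -0.0663] 6364
plug normal [0.005 1.    0.005] [-0.431  0.007 -0.902]
```

View pics/s10c.png

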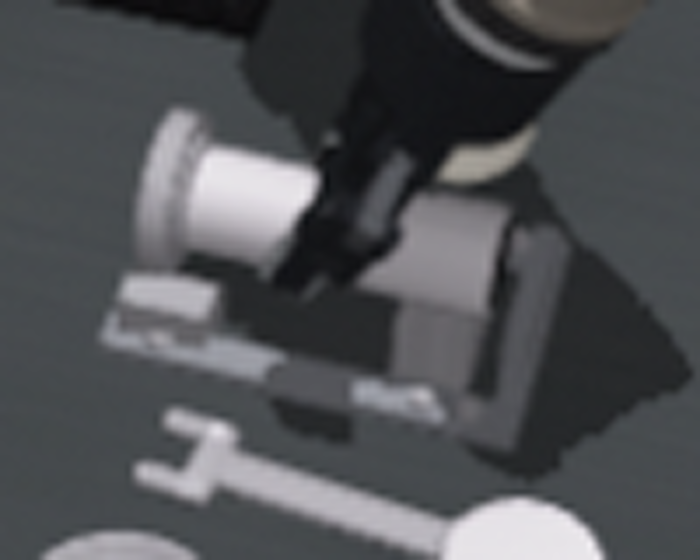

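View pics/wrist10.png

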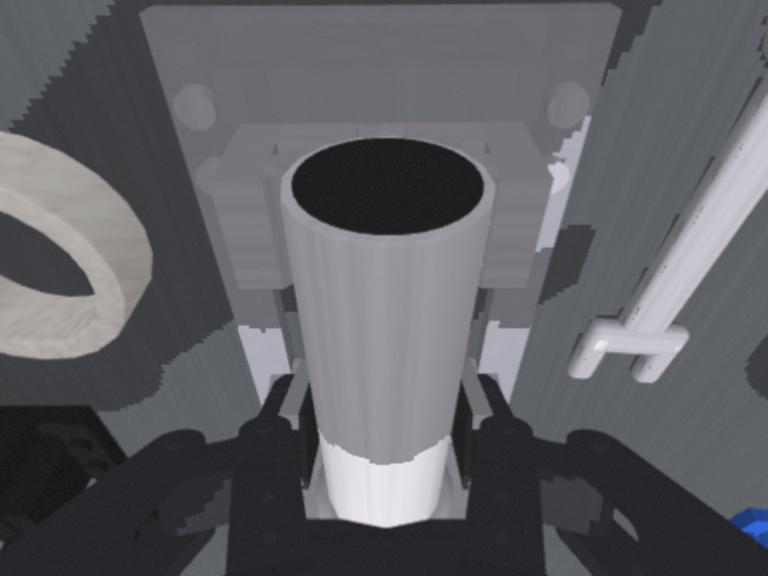

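```bash
cat >> h.py <<'E'
def pipe_lying(c,d,p):
    C=cloud(c,d)
    for nm,y0,y1,r in (("flange",-.02,.0,.078),("body near flange",.012,.03,.066),("body plain",.08,.12,.066)):
        k=(abs(C[...,0]-.528)<.05)&(C[...,1]>y0)&(C[...,1]<y1)&(C[...,2]>.04)&(C[...,2]<.1)&(p.min(-1)>70)
        q=C[k]
        if len(q)>3:
            zt=np.percentile(q[:,2],98); j=q[q[:,2]>zt-.004]; print(nm,len(q),"ztop",round(float(zt),4),"exp",r,"x of top",round(float(np.median(j[:,0])),4),"y",np.round([q[:,1].min(),q[:,1].max()],3))
E
python3 - <<'E'
from h import *
for n in ("scene",):
    f=np.load(n+"10.npz");pipe_lying(cam(n),f["d"],f["p"])
c,p,d=snap("top","10");pipe_lying(c,d,p)
E
```

```text
flange 127 ztop 0.0769 exp 0.078 x of top 0.5334 y [-0.015 -0.   ]
body near flange 85 ztop 0.0661 exp 0.066 x of top 0.5333 y [0.012 0.03 ]
body plain 193 ztop 0.0667 exp 0.066 x of top 0.533 y [0.081 0.12 ]
flange 100 ztop 0.0812 exp 0.078 x of top 0.5258 y [-0.017 -0.   ]
body near flange 72 ztop 0.069 exp 0.066 x of top 0.5287 y [0.012 0.03 ]
```

{"fn": "step_arm", "kwargs": {
  "plan": [
    [0, 0, 0, 0, 0, 0],
    [0, 0, 0, 0, 0, 0],
    [0, 0, 0, 0, 0, 0]
  ],
  "fingers": -0.15
}}

```text
t: 13.72
eef_pos: [0.5278, 0.0405, 0.0298]
tool_rot: [0.598, 0.378, 0.379, -0.597]
contact_force: [0.4, -0.7, 0.7]
gripper_width: 0.574
```

{"fn": "step_arm", "kwargs": {
  "plan": [
    [0, 0, 0, 0, 0, 0],
    [0, 0, 0, 0, 0, 0],
    [0, 0, 0, 0, 0, 0],
    [0, 0, 0, 0, 0, 0]
  ],
  "fingers": -1
}}

```text
t: 14.22
eef_pos: [0.5277, 0.0406, 0.03]
tool_rot: [0.598, 0.379, 0.379, -0.596]
contact_force: [-0.4, -0.1, 0.4]
gripper_width: 1.0
```

```bash
python3 - <<'E'
from h import *
o=st();pipe_in_tool("11");c,p,d=snap("scene","11");pipe_lying(c,d,p)
E
```

```text
t 14.22 p [0.5277 0.0406 0.03  ] w 1.0 F [-0.4 -0.1  0.4] q [-0.39  0.61 -0.06  1.99  0.59  0.84 -0.91]
plug world [0.5276 0.1236 0.0492] tool [-0.0527  0.     -0.0669] 6253
plug normal [-0.007  1.    -0.004] [-0.422 -0.005 -0.907]
flange 123 ztop 0.0775 exp 0.078 x of top 0.5326 y [-0.014 -0.   ]
body near flange 90 ztop 0.0644 exp 0.066 x of top 0.5323 y [0.012 0.03 ]
body plain 174 ztop 0.0659 exp 0.066 x of top 0.5304 y [0.081 0.12 ]
```

View pics/wrist11.png

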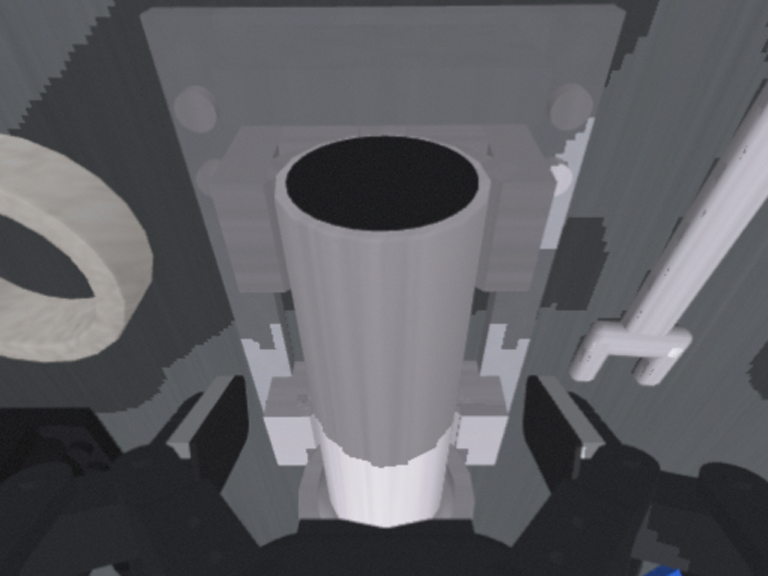

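{"fn": "step_arm", "kwargs": {
  "plan": [
    [-0.5, 0, 0, 0, 0, 0],
    [-0.9, 0, 0, 0, 0, 0],
    [-0.9, 0, 0, 0, 0, 0],
    [-0.9, 0, 0, 0, 0, 0],
    [-0.9, 0, 0, 0, 0, 0],
    [-0.3, 0, 0, 0, 0, 0]
  ]
}}

```text
t: 15.08
eef_pos: [0.5284, 0.1171, 0.191]
tool_rot: [0.598, 0.38, 0.379, -0.595]
contact_force: [0.2, -1.0, 0.7]
gripper_width: 0.998
```

```bash
python3 - <<'E'
from h import *
o=st();c,p,d=snap("scene","12");pipe_lying(c,d,p)
cv2.imwrite("pics/s12c.png",cv2.resize(p[170:270,150:330,::-1],None,fx=4.4,fy=4.4,interpolation=cv2.INTER_CUBIC))
a=np.radians(19.5)
go([.4565,-.297,.2],frame([0,0,-1],[np.cos(a),-np.sin(a),0]))
Rt=q2R(o["tool_rot"]);print(np.round(Rt,3))
E
```

```text
t 15.07 p [0.5284 0.1171 0.191 ] w 0.998 F [ 0.2 -1.   0.7] q [-0.46  0.41 -0.13  1.84  0.45  1.19 -0.81]
flange 124 ztop 0.0776 exp 0.078 x of top 0.5344 y [-0.015 -0.   ]
body near flange 88 ztop 0.0658 exp 0.066 x of top 0.5318 y [0.012 0.03 ]
body plain 208 ztop 0.0662 exp 0.066 x of top 0.5315 y [0.08 0.12]
shift units [ 4.184 -1.831  9.468] turn units [ 0.0537  0.0689 -0.0124] deg 31.8 minrows 3.0
[[ 0.004  1.     0.002]
 [-0.424  0.003 -0.906]
 [-0.906  0.003  0.424]]
```

View pics/s12c.png

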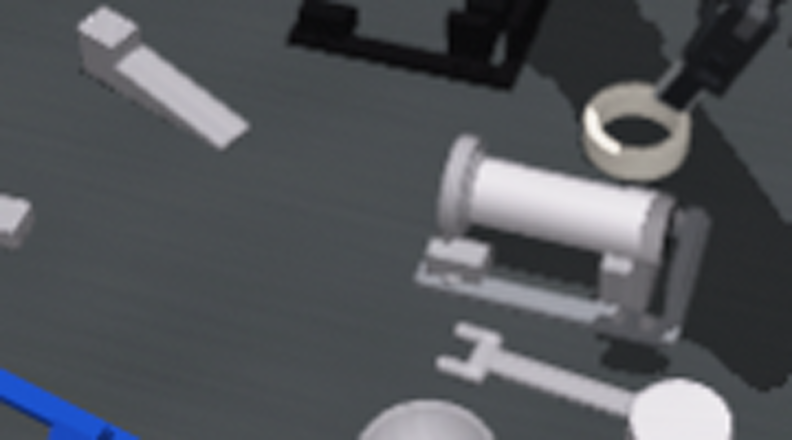

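{"fn": "step_arm", "kwargs": {
  "plan": [
    [0, 0, 0, 0.0134, 0.0172, -0.0031],
    [0, 0, 0, 0.0134, 0.0172, -0.0031],
    [0, 0, 0, 0.0134, 0.0172, -0.0031],
    [0, 0, 0, 0.0134, 0.0172, -0.0031],
    [-0.02, 0.16, 0.94, 0, 0, 0],
    [-0.02, 0.16, 0.94, 0, 0, 0],
    [-0.02, 0.16, 0.94, 0, 0, 0],
    [-0.02, 0.16, 0.94, 0, 0, 0]
  ]
}}

```text
t: 16.12
eef_pos: [0.5, -0.0369, 0.1916]
tool_rot: [-0.407, -0.576, -0.408, 0.58]
contact_force: [1.8, 0.5, -0.3]
gripper_width: 0.996
```

{"fn": "step_arm", "kwargs": {
  "plan": [
    [-0.02, 0.16, 0.94, 0, 0, 0],
    [-0.02, 0.16, 0.94, 0, 0, 0],
    [-0.02, 0.16, 0.94, 0, 0, 0],
    [-0.02, 0.16, 0.94, 0, 0, 0],
    [-0.02, 0.16, 0.94, 0, 0, 0],
    [-0.02, 0.16, 0.94, 0, 0, 0],
    [-0.02, 0.16, 0.9, 0, 0, 0],
    [0, 0, 0, 0, 0, 0]
  ]
}}

```text
t: 17.12
eef_pos: [0.4536, -0.2998, 0.198]
tool_rot: [-0.406, -0.577, -0.406, 0.581]
contact_force: [0.2, 0.2, -0.2]
gripper_width: 0.999
```

```bash
python3 - <<'E'
from h import *
o=st();print(np.round(q2R(o["tool_rot"]),3));c,p,d=snap("wrist","13")
C=cloud(c,d);mk=(C[...,2]>.038)&(C[...,2]<.055)&(abs(C[...,0]-.455)<.04)&(abs(C[...,1]+.3)<.05);q=C[mk];print(cv2.minAreaRect(np.float32(q[:,:2]*1000)),q[:,2].mean())
a=np.radians(19.5)
go([.4565,-.297,.07],frame([0,0,-1],[np.cos(a),-np.sin(a),0]))
E
```

```text
t 17.12 p [ 0.4536 -0.2998  0.198 ] w 0.999 F [ 0.2  0.2 -0.2] q [ 0.41  0.3   0.07  1.91 -0.02  0.94  0.14]
[[-0.006  0.94  -0.341]
 [-0.004 -0.341 -0.94 ]
 [-1.    -0.004  0.005]]
((455.4507751464844, -296.170166015625), (36.02897644042969, 27.507688522338867), 70.56188201904297) 0.04578276904481256
shift units [ 3.2    0.058 -0.045] turn units [-0.0007  0.0006  0.0007] deg 0.4 minrows 0.0
```

View pics/wrist13.png

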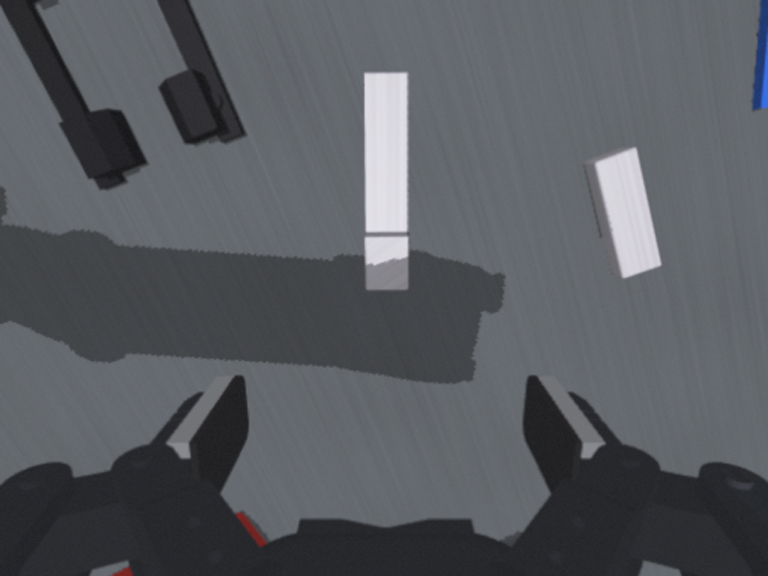

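{"fn": "step_arm", "kwargs": {
  "plan": [
    [0.6, 0.03, -0.06, 0, 0.0006, 0.0007],
    [0.9, 0, 0, 0, 0, 0],
    [0.9, 0, 0, 0, 0, 0],
    [0.9, 0, 0, 0, 0, 0],
    [0.7, 0, 0, 0, 0, 0],
    [0.4, 0, 0, 0, 0, 0],
    [0.1, 0, 0, 0, 0, 0],
    [0, 0, 0, 0, 0, 0]
  ]
}}

```text
t: 18.18
eef_pos: [0.4587, -0.2945, 0.0198]
tool_rot: [0.409, 0.578, 0.407, -0.577]
contact_force: [0.0, -0.4, 0.3]
gripper_width: 1.002
```

```bash
python3 - <<'E'
from h import *
o=st();print(np.round(q2R(o["tool_rot"]),3));c,p,d=snap("wrist","14")
a=np.radians(19.5)
go([.4555,-.2965,.012],frame([0,0,-1],[np.cos(a),-np.sin(a),0]))
E
```

```text
t 18.18 p [ 0.4587 -0.2945  0.0198] w 1.002 F [ 0.  -0.4  0.3] q [ 0.42  0.56  0.04  2.02 -0.04  0.56  0.16]
[[ 0.003  0.942 -0.334]
 [-0.001 -0.334 -0.942]
 [-1.     0.003 -0.   ]]
shift units [ 0.205 -0.07   0.071] turn units [-0.0001 -0.     -0.0006] deg 0.2 minrows 0.0
```

View pics/wrist14.png

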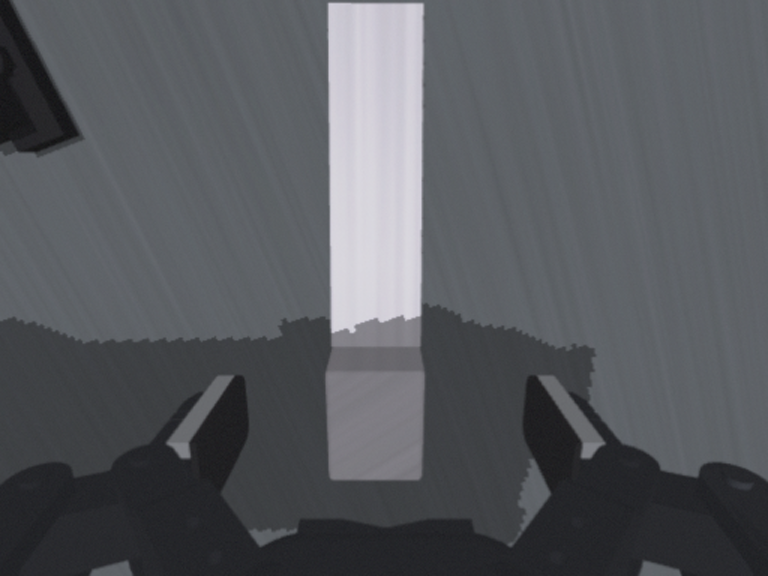

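{"fn": "step_arm", "kwargs": {
  "plan": [
    [0.15, -0.07, 0.07, 0, 0, 0],
    [0.09, 0, 0, 0, 0, -0.0006],
    [0, 0, 0, 0, 0, 0]
  ]
}}

```text
t: 18.6
eef_pos: [0.4548, -0.2963, 0.0097]
tool_rot: [-0.407, -0.577, -0.408, 0.578]
contact_force: [-0.1, 0.4, -0.5]
gripper_width: 1.001
```

{"fn": "step_arm", "kwargs": {
  "plan": [
    [0, 0, 0, 0, 0, 0],
    [0, 0, 0, 0, 0, 0],
    [0, 0, 0, 0, 0, 0],
    [0, 0, 0, 0, 0, 0],
    [0, 0, 0, 0, 0, 0],
    [0, 0, 0, 0, 0, 0]
  ],
  "fingers": 1,
  "force": 60
}}

```text
t: 19.35
eef_pos: [0.4551, -0.2964, 0.01]
tool_rot: [-0.408, -0.577, -0.408, 0.578]
contact_force: [-0.0, -0.1, 2.5]
gripper_width: 0.32
```

```bash
python3 - <<'E'
from h import *
o=st();Rt=q2R(o["tool_rot"]);print(np.round(Rt,3));c,p,d=snap("wrist","15")
go([.528,-.20,.0115],frame([0,0,-1],[1,0.004,0]))
C=cloud(c,d);T=(C-o["eef_pos"])@Rt
k=(p.min(-1)>80)&(abs(T[...,1])<.03)&(T[...,2]<-.02)&(T[...,2]>-.16)&(C[...,2]>.003)&(C[...,2]<.06)
q=T[k];print(cv2.minAreaRect(np.float32(q[:,[2,1]]*1000)), q.min(0),q.max(0))
E
```

```text
t 19.35 p [ 0.4551 -0.2964  0.01  ] w 0.32 F [-0.  -0.1  2.5] q [ 0.43  0.58  0.04  2.02 -0.04  0.54  0.16]
[[-0.001  0.942 -0.335]
 [ 0.    -0.335 -0.942]
 [-1.    -0.001 -0.   ]]
shift units [-0.037  0.912 -2.881] turn units [-0.0549 -0.      0.0001] deg 19.8 minrows 1.8
((-67.02922058105469, 0.013364791870117188), (94.11310577392578, 59.90107345581055), 0.16856533288955688) [-0.01934661 -0.02999392 -0.114109  ] [ 0.00707008  0.02999896 -0.02000256]
```

View pics/wrist15.png

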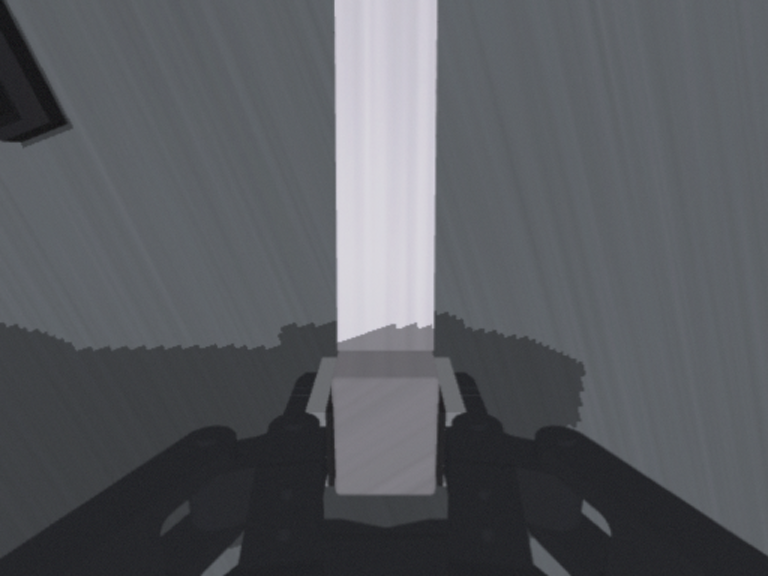

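{"fn": "step_arm", "kwargs": {
  "plan": [
    [0, 0.15, -0.5, 0, 0, 0],
    [0, 0.2, -0.6, 0, 0, 0],
    [0, 0.2, -0.6, 0, 0, 0],
    [0, 0.2, -0.6, 0, 0, 0],
    [0, 0.16, -0.58, 0, 0, 0],
    [0, 0, 0, -0.0183, 0, 0],
    [0, 0, 0, -0.0183, 0, 0],
    [0, 0, 0, -0.0183, 0, 0]
  ]
}}

```text
t: 20.4
eef_pos: [0.5285, -0.1991, 0.01]
tool_rot: [0.502, 0.498, 0.502, -0.498]
contact_force: [1.9, 1.0, 2.5]
gripper_width: 0.318
```

```bash
python3 - <<'E'
from h import *
o=st();Rt=q2R(o["tool_rot"]);print(np.round(Rt,3));c,p,d=snap("wrist","16");c,p,d=snap("top","16")
cv2.imwrite("pics/t16c.png",cv2.resize(p[165:255,200:320,::-1],None,fx=6,fy=6,interpolation=cv2.INTER_CUBIC))
go([.528,-.13,.0115],frame([0,0,-1],[1,0.004,0]))
E
```

```text
t 20.4 p [ 0.5285 -0.1991  0.01  ] w 0.318 F [1.9 1.  2.5] q [ 0.28  0.6  -0.04  1.97  0.04  0.57  0.22]
[[ 0.     1.     0.008]
 [ 0.001  0.008 -1.   ]
 [-1.     0.    -0.001]]
shift units [-3.500e-02  1.000e-03 -1.734e+00] turn units [ 0.0002 -0.0002  0.    ] deg 0.1 minrows 0.0
```

View pics/wrist16.png

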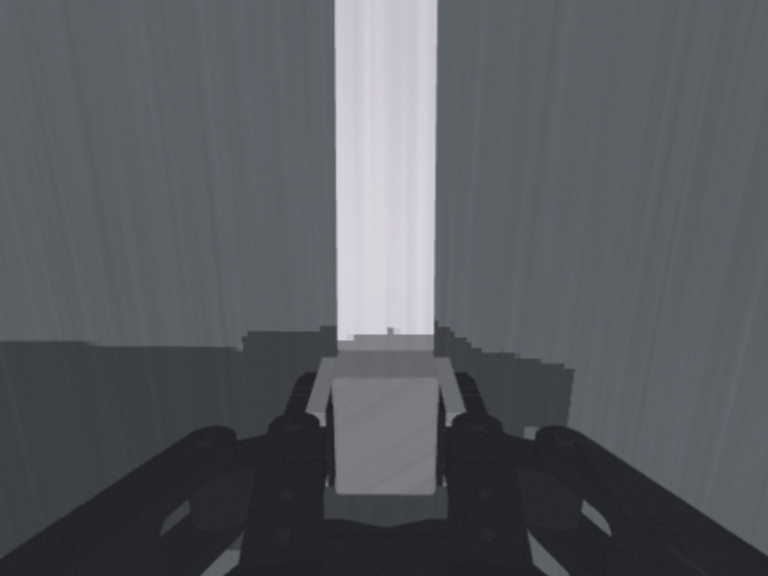

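View pics/t16c.png

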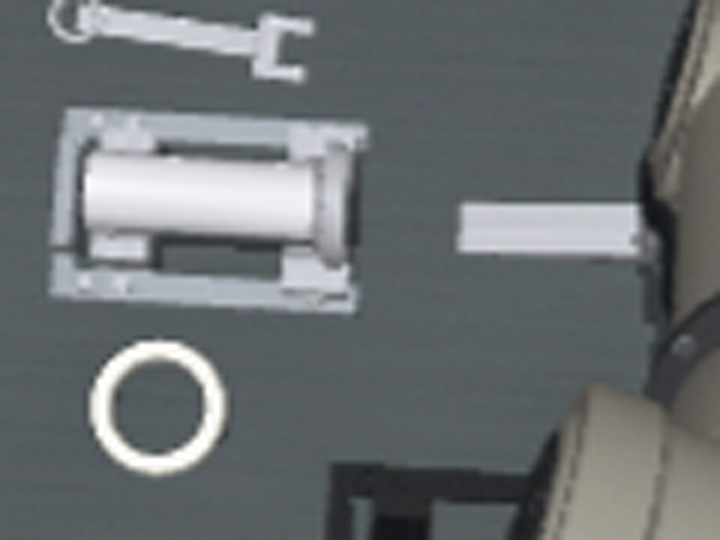

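```bash
python3 - <<'E'
from h import *
for n in ("top","scene"):
    c,p,d=snap(n,"17"); g=p.astype(float).mean(-1)
    cv2.imwrite(f"pics/{n}17.png",cv2.resize(p[160:265,150:330,::-1],None,fx=4.4,fy=4.4,interpolation=cv2.INTER_CUBIC))
    # profiles along world x at fixed y on plane z: sample brightness
    def prof(y,z,x0=.45,x1=.61):
        xs=np.arange(x0,x1,.0005); uv=proj(c,np.c_[xs,np.full_like(xs,y),np.full_like(xs,z)]).astype(np.float32)
        v=cv2.remap(g.astype(np.float32),uv[:,0].reshape(1,-1),uv[:,1].reshape(1,-1),cv2.INTER_LINEAR)[0]
        gr=np.gradient(v); idx=[i for i in range(3,len(v)-3) if abs(gr[i])==abs(gr[i-3:i+4]).max() and abs(gr[i])>2.5]
        return [(round(xs[i]*1000,1),round(float(gr[i]),1)) for i in idx]
    for y,z in ((-.1,.008),(-.12,.012),(-.14,.016),(.03,.008),(.045,.008),(.06,.008)): print(n,y,prof(y,z))
E
```

```text
top -0.1 [(np.float64(514.0), 15.2), (np.float64(541.0), -13.1)]
top -0.12 [(np.float64(513.0), 15.4), (np.float64(541.5), -12.9)]
top -0.14 [(np.float64(510.0), 5.4), (np.float64(513.5), 11.2), (np.float64(515.5), 11.2), (np.float64(541.5), -15.7)]
top 0.03 [(np.float64(470.0), 3.8), (np.float64(474.0), 10.5), (np.float64(489.0), -7.4), (np.float64(503.5), -5.0), (np.float64(515.0), 11.4), (np.float64(548.5), -2.6), (np.float64(555.5), -12.8), (np.float64(566.0), 10.2), (np.float64(579.0), -8.9), (np.float64(581.5), -9.8), (np.float64(584.0), -3.0), (np.float64(603.5), 16.2), (np.float64(605.5), 14.8), (np.float64(606.0), 14.8)]
top 0.045 [(np.float64(472.5), 12.6), (np.float64(491.0), -9.9), (np.float64(507.0), -4.8), (np.float64(514.0), 13.3), (np.float64(554.0), -12.5), (np.float64(565.0), 12.0), (np.float64(578.0), -6.3), (np.float64(580.5), -6.9), (np.float64(583.0), -6.0)]
top 0.06 [(np.float64(473.0), 9.7), (np.float64(476.5), 3.4), (np.float64(488.0), -13.6), (np.float64(505.5), -5.1), (np.float64(514.0), 12.5), (np.float64(553.0), -9.6), (np.float64(555.5), -9.3), (np.float
[... 269 characters left out ...]
4.0), -7.0)]
scene -0.14 [(np.float64(514.5), 7.8), (np.float64(543.5), -5.6)]
scene 0.03 [(np.float64(466.5), 9.5), (np.float64(469.0), 9.3), (np.float64(526.5), -6.0), (np.float64(555.5), 3.0), (np.float64(567.0), 6.1), (np.float64(569.0), 6.0), (np.float64(582.5), -4.9), (np.float64(584.5), -5.2), (np.float64(607.5), 10.2)]
scene 0.045 [(np.float64(467.0), 9.7), (np.float64(516.0), -2.6), (np.float64(517.0), -2.6), (np.float64(517.5), -2.6), (np.float64(526.0), -5.0), (np.float64(567.0), 6.3), (np.float64(587.0), -6.0)]
scene 0.06 [(np.float64(466.0), 9.9), (np.float64(514.5), -2.6), (np.float64(526.5), -5.8), (np.float64(528.5), -6.1), (np.float64(567.5), 6.1), (np.float64(584.0), -6.3)]
```

{"fn": "step_arm", "kwargs": {
  "plan": [
    [0, 0, -0.4, 0, 0, 0],
    [0, 0.01, -0.5, 0, 0, 0],
    [0, 0.01, -0.5, 0, 0, 0],
    [0, 0, -0.45, 0, 0, 0],
    [0, 0, -0.3, 0, 0, 0],
    [0, 0, -0.15, 0, 0, 0],
    [0, 0, 0, 0, 0, 0]
  ]
}}

```text
t: 21.48
eef_pos: [0.5281, -0.1073, 0.01]
tool_rot: [0.5, 0.499, 0.501, -0.499]
contact_force: [0.2, -1.2, 5.8]
gripper_width: 0.322
```

```bash
python3 - <<'E'
from h import *
o=st();Rt=q2R(o["tool_rot"]);print(np.round(Rt,3));c,p,d=snap("wrist","18");c,p,d=snap("scene","18");pipe_lying(c,d,p)
cv2.imwrite("pics/s18c.png",cv2.resize(p[170:260,220:330,::-1],None,fx=6.5,fy=6.5,interpolation=cv2.INTER_CUBIC))
E
```

```text
t 21.48 p [ 0.5281 -0.1073  0.01  ] w 0.322 F [ 0.2 -1.2  5.8] q [ 0.11  0.57 -0.03  2.03  0.03  0.54  0.06]
[[-0.001  1.     0.003]
 [ 0.     0.003 -1.   ]
 [-1.    -0.001 -0.   ]]
flange 118 ztop 0.0779 exp 0.078 x of top 0.5314 y [-0.015 -0.   ]
body near flange 87 ztop 0.066 exp 0.066 x of top 0.5317 y [0.012 0.03 ]
body plain 206 ztop 0.0662 exp 0.066 x of top 0.5323 y [0.08 0.12]
```

View pics/wrist18.png

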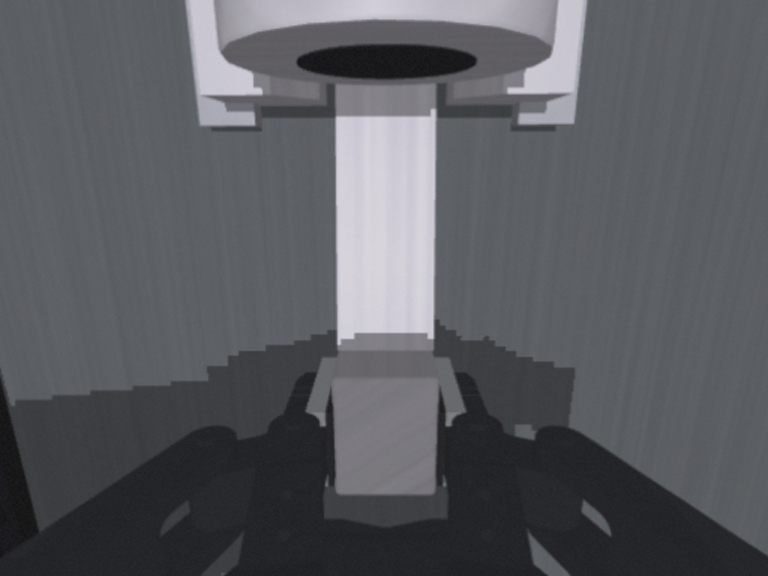

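View pics/s18c.png

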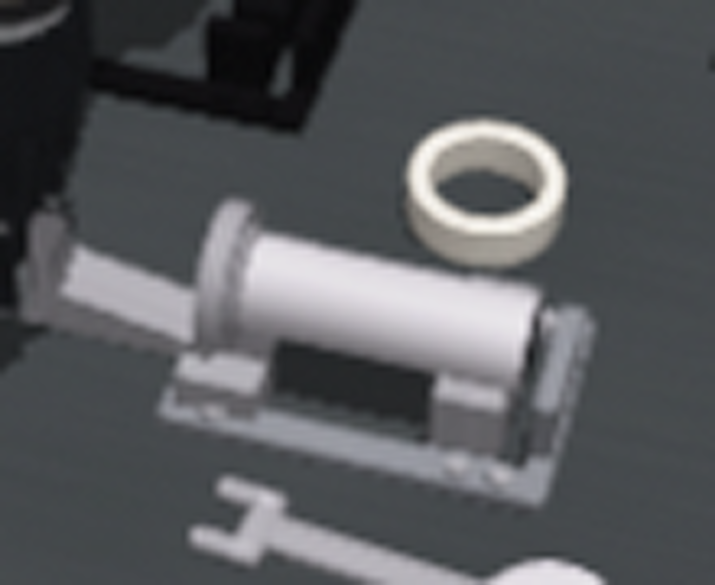

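{"fn": "step_arm", "kwargs": {
  "plan": [
    [0, 0, -0.1, 0, 0, 0],
    [0, 0, -0.05, 0, 0, 0],
    [0, 0, -0.05, 0, 0, 0],
    [0, 0, 0, 0, 0, 0]
  ]
}}

```text
t: 22.08
eef_pos: [0.528, -0.1007, 0.01]
tool_rot: [0.5, 0.499, 0.501, -0.5]
contact_force: [-0.3, -5.1, 5.8]
gripper_width: 0.324
```

{"fn": "step_arm", "kwargs": {
  "plan": [
    [0, 0, -0.05, 0, 0, 0],
    [0, 0, -0.05, 0, 0, 0],
    [0, 0, 0, 0, 0, 0]
  ]
}}

```text
t: 22.45
eef_pos: [0.5279, -0.0977, 0.01]
tool_rot: [0.5, 0.499, 0.5, -0.5]
contact_force: [-0.5, -7.6, 5.8]
gripper_width: 0.316
```

{"fn": "step_arm", "kwargs": {
  "plan": [
    [0, 0, -0.05, 0, 0, 0],
    [0, 0, -0.05, 0, 0, 0],
    [0, 0, 0, 0, 0, 0]
  ]
}}

```text
t: 22.82
eef_pos: [0.5279, -0.0938, 0.01]
tool_rot: [-0.5, -0.499, -0.5, 0.5]
contact_force: [0.3, -7.5, 6.2]
gripper_width: 0.318
```

```bash
cat >> h.py <<'E'
def fl(tag):
    o=st();c,p,d=snap("wrist",tag);C=cloud(c,d)
    k=(abs(C[...,0]-.528)<.012)&(C[...,2]>.02)&(C[...,2]<.09)&(C[...,1]>-.04)&(C[...,1]<.02)
    q=C[k]
    f=q[(q[:,2]>.03)&(q[:,2]<.065)];t=q[q[:,2]>.074]
    print("face y",len(f) and np.round(np.median(f[:,1]),4),"flange top z",len(t) and np.round(np.percentile(t[:,2],[50,90,98]),4), "topmost")
    c,p,d=snap("scene",tag);pipe_lying(c,d,p)
E
python3 - <<'E'
from h import *
fl("19")
f=np.load("wrist18.npz");m=bot.camera_model("wrist");c=(m["mtx"],m["k1"],f["o"],f["R"]);C=cloud(c,f["d"])
k=(abs(C[...,0]-.528)<.012)&(C[...,2]>.03)&(C[...,2]<.065)&(C[...,1]>-.04)&(C[...,1]<.02);print("before face y",np.median(C[k][:,1]))
E
```

```text
t 22.82 p [ 0.5279 -0.0938  0.01  ] w 0.318 F [ 0.3 -7.5  6.2] q [ 0.08  0.57 -0.03  2.04  0.03  0.54  0.03]
face y -0.0115 flange top z [0.0789 0.08   0.0807] topmost
flange 61 ztop 0.0775 exp 0.078 x of top 0.5332 y [-0.008 -0.   ]
body near flange 88 ztop 0.0653 exp 0.066 x of top 0.5322 y [0.012 0.03 ]
body plain 213 ztop 0.0663 exp 0.066 x of top 0.5318 y [0.08 0.12]
before face y -0.017102405360281975
```

{"fn": "step_arm", "kwargs": {
  "plan": [
    [0, 0, -0.05, 0, 0, 0],
    [0, 0, -0.05, 0, 0, 0],
    [0, 0, 0, 0, 0, 0]
  ]
}}

```text
t: 23.3
eef_pos: [0.5278, -0.0902, 0.01]
tool_rot: [-0.5, -0.499, -0.5, 0.501]
contact_force: [-0.6, -9.2, 5.5]
gripper_width: 0.322
```

{"fn": "step_arm", "kwargs": {
  "plan": [
    [0, 0, -0.05, 0, 0, 0],
    [0, 0, -0.05, 0, 0, 0],
    [0, 0, 0, 0, 0, 0]
  ]
}}

```text
t: 23.68
eef_pos: [0.5278, -0.0864, 0.01]
tool_rot: [-0.5, -0.499, -0.5, 0.501]
contact_force: [-0.6, -9.2, 5.4]
gripper_width: 0.319
```

```bash
python3 - <<'E'
from h import *
fl("20")
E
```

```text
t 23.68 p [ 0.5278 -0.0864  0.01  ] w 0.319 F [-0.6 -9.2  5.4] q [ 0.07  0.57 -0.03  2.04  0.03  0.54  0.02]
face y -0.009 flange top z [0.0799 0.0811 0.0817] topmost
flange 45 ztop 0.0771 exp 0.078 x of top 0.5306 y [-0.006 -0.   ]
body near flange 90 ztop 0.0666 exp 0.066 x of top 0.5314 y [0.012 0.03 ]
body plain 213 ztop 0.0662 exp 0.066 x of top 0.5309 y [0.08 0.12]
```

{"fn": "step_arm", "kwargs": {
  "plan": [
    [0, 0, -0.05, 0, 0, 0],
    [0, 0, -0.05, 0, 0, 0],
    [0, 0, -0.05, 0, 0, 0],
    [0, 0, 0, 0, 0, 0],
    [0, 0, 0, 0, 0, 0]
  ]
}}

```text
t: 24.4
eef_pos: [0.5278, -0.0804, 0.01]
tool_rot: [-0.5, -0.499, -0.5, 0.501]
contact_force: [0.9, -8.2, 4.4]
gripper_width: 0.32
```

```bash
python3 - <<'E'
from h import *
fl("21")
f=np.load("scene21.npz");p=f["p"];cv2.imwrite("pics/s21c.png",cv2.resize(p[170:260,220:330,::-1],None,fx=6.5,fy=6.5,interpolation=cv2.INTER_CUBIC))
E
```

```text
t 24.4 p [ 0.5278 -0.0804  0.01  ] w 0.32 F [ 0.9 -8.2  4.4] q [ 0.05  0.57 -0.03  2.04  0.03  0.54  0.01]
face y -0.0087 flange top z [0.0812 0.0823 0.083 ] topmost
flange 46 ztop 0.0788 exp 0.078 x of top 0.5317 y [-0.006 -0.   ]
body near flange 92 ztop 0.0676 exp 0.066 x of top 0.5323 y [0.012 0.03 ]
body plain 212 ztop 0.0663 exp 0.066 x of top 0.5312 y [0.08 0.12]
```

View pics/wrist21.png

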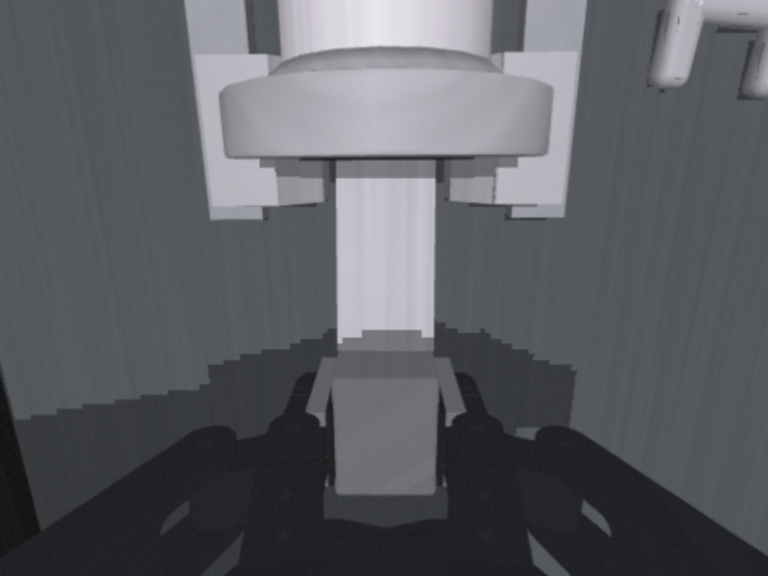

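View pics/s21c.png

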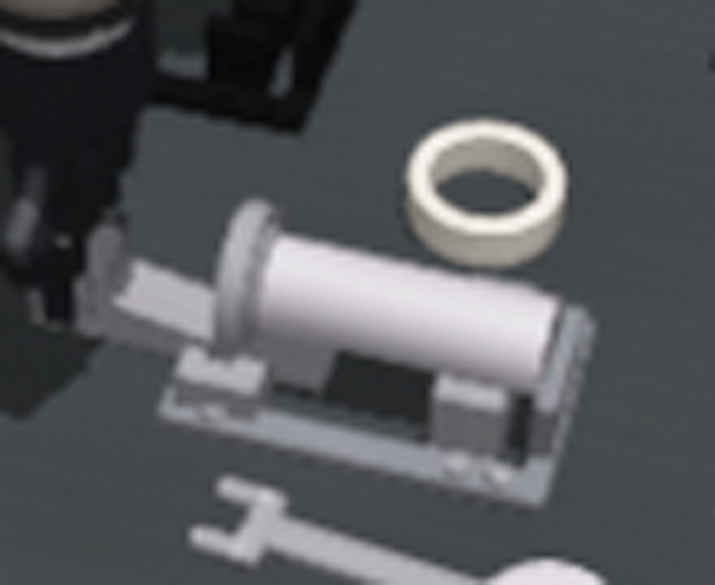

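{"fn": "step_arm", "kwargs": {
  "plan": [
    [0, 0, -0.05, 0, 0, 0],
    [0, 0, -0.04, 0, 0, 0],
    [0, 0, 0, 0, 0, 0],
    [0, 0, 0, 0, 0, 0],
    [0, 0, 0, 0, 0, 0]
  ]
}}

```text
t: 25.12
eef_pos: [0.5277, -0.0769, 0.01]
tool_rot: [-0.5, -0.499, -0.5, 0.501]
contact_force: [0.1, -8.3, 5.0]
gripper_width: 0.318
```

```bash
python3 - <<'E'
from h import *
fl("22")
c,p,d=snap("top","22");p0=np.load("top0.npz")["p"]
cv2.imwrite("pics/t22.png",cv2.resize(p[110:260,120:380,::-1],None,fx=3,fy=3,interpolation=cv2.INTER_CUBIC))
# wedge underside attitude: block top & taper heights in wrist view
f=np.load("wrist22.npz");m=bot.camera_model("wrist");c=(m["mtx"],m["k1"],f["o"],f["R"]);C=cloud(c,f["d"])
for y in (-.055,-.045,-.035,-.025):
    k=(abs(C[...,0]-.528)<.01)&(abs(C[...,1]-y)<.003);o=bot.get_obs();xx=y-o["eef_pos"][1]
    print(y,"taper z",np.round(np.median(C[k][:,2]),4),"flat expect",round(.026-.21*(xx-.018),4))
E
```

```text
t 25.12 p [ 0.5277 -0.0769  0.01  ] w 0.318 F [ 0.1 -8.3  5. ] q [ 0.05  0.57 -0.03  2.04  0.03  0.53 -0.  ]
face y 0.0148 flange top z [0.0819 0.083  0.0837] topmost
flange 42 ztop 0.0797 exp 0.078 x of top 0.5325 y [-0.006 -0.   ]
body near flange 91 ztop 0.0682 exp 0.066 x of top 0.5322 y [0.012 0.03 ]
body plain 220 ztop 0.0667 exp 0.066 x of top 0.531 y [0.08 0.12]
-0.055 taper z 0.0272 flat expect 0.0252
-0.045 taper z 0.025 flat expect 0.0231
-0.035 taper z 0.0229 flat expect 0.021
-0.025 taper z 0.0208 flat expect 0.0189
```

View pics/t22.png

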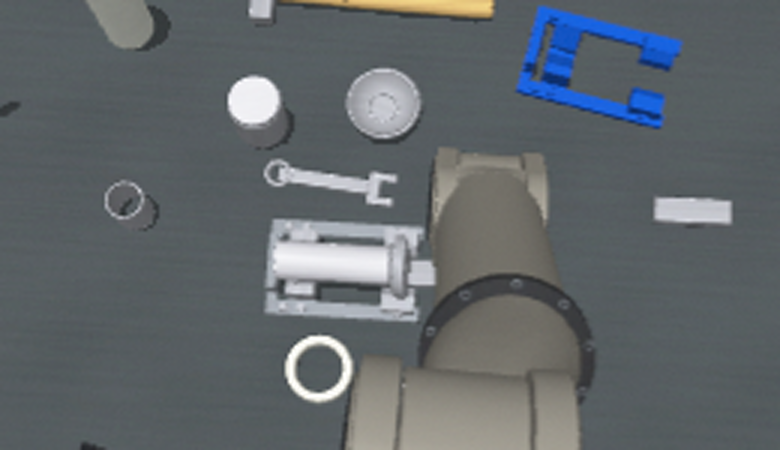

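View pics/wrist22.png

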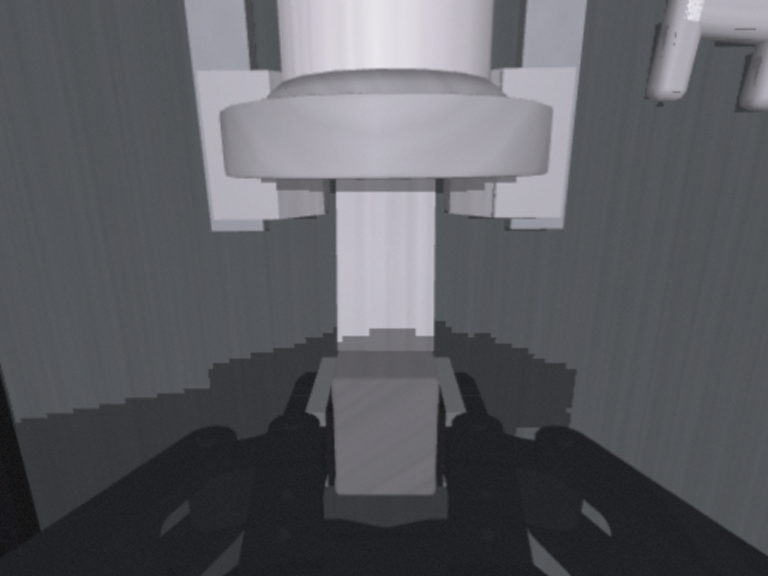

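```bash
python3 - <<'E'
from h import *
st(); print(bot.hand_in()); st()
E
```

```text
t 25.27 p [ 0.5277 -0.0769  0.01  ] w 0.316 F [-0.1 -9.1  5.2] q [ 0.05  0.57 -0.03  2.04  0.03  0.53 -0.  ]
the job is handed in; nothing more can be done
None
the job is handed in; nothing more can be done
```

The job is done and handed in at 25.3 s. The pipe lies in the grey jig, the wedge lifts its flange about 3 mm, and the gripper still holds the wedge. The hand-in reported no verdict.

I gripped the standing pipe from the side, turned it 90°, laid it in the jig about 7 mm from the stop and let go. I then slid the wedge flat along the bench into the slot and pushed with about 8–9 N. That first slid the pipe back to the stop, then raised the flange.

**Last checks**
- **Flange lift:** the wrist camera shows about 3.0 mm and the scene camera about 2.2 mm. From the push distance alone I would expect about 3.5 mm. They disagree by about a millimetre, but all lie within the allowed 1–7 mm.
- **Clearance from the slotted block:** I judged this from the lift and from the flange looking centred in the wrist view. There was no direct measurement of contact.
- **Wedge:** its taper reads a steady 2 mm above the height for a flat wedge. The wrist camera also reads the bare bench 2 mm high, so I take the wedge as flat.
- **Flange face position:** the last reading failed because the face was no longer visible to the wrist camera. The reading before it had the pipe at the stop.
- **Other things on the bench:** they look unmoved in the final top view; I did not measure them.
- **Laying down:** the arm pressed the pipe into the jig with up to about 36 N on the wrist before I backed off and let go.

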